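Load a sleeve onto the arbor of a laser-marking fixture

TASK

Load the marking fixture for the laser: set the bare aluminium sleeve from the rack into the white saddle between the two bearing blocks, and lay the steel arbor in the two V-rests in front of the first block with its tapered nose towards the bores, letting go of both. Then slide the arbor through the first bearing, the sleeve and the second bearing until it is fully home against the end stop, and only then swing the red-knobbed keeper fully down behind its tail. Leave the red sleeve and the other things on the bench where they are.

Things in the scene. Friction and masses are not known exactly. Their poses are not given: they have to be found in the camera images.
- fixture: Fixed aluminium marking fixture. Origin: underside of its base, below the mouth of the first bore. y: level, the direction in which the arbor is slid in; z up. Base plate 100 (x) x 320 (y = -150 to 170) x 10 mm. All bores on one level line at x = 0, z = 55 mm. Bearing blocks at y = 0 to 25 and 115 to 140: 44 wide in x, feet 80 wide up to z = 20, tops at z = 76, screw heads to 81
- fixture_entry (a point): Centre of the mouth of the first block's bore, in its outer face (fixture x = 0, y = 0, z = 55 mm). Both blocks have plain through bores 15.6 mm wide. Beside it a black ear that carries the keeper sticks out to fixture x = -54 (y = -12 to 0, z = 44 to 66 mm)
- fixture_saddle (a point): Fixture x = 0, y = 70, z = 55 mm, on the bore line midway between the blocks: the sleeve's centre belongs here (0.5 mm lower). The gap between the blocks is 90 mm, so up to 15 mm off along y is fine. Below it the white saddle, y = 45 to 95: a shallow 120-degree V, 38 mm wide in x, edges at z = 36, which centres the sleeve
- fixture_cradle (a point): Fixture x = 0, y = -92.5, z = 55 mm, on the bore line midway between the two black V-rests at y = -135 and y = -50: each 12 mm long in y, 17 wide in x, shallow 120-degree V, edges at z = 52. They are 73 mm clear apart with only the base plate between. An arbor lying in them (axis z = 55) is in line with the bores
- fixture_stop (a point): Fixture x = 0, y = 152, z = 55 mm: centre of the face of the end stop, an upright black plate 34 mm wide, top at z = 76. The arbor's nose touches here when home; its tail then sticks 8 mm out of the first block
- keeper (a joint): Keeper angle, rad: 0 fully down (at its own stop: level, pointing to fixture +x across the bore, behind the arbor's tail), 1.57 upright, up to 2.2 leaning to -x; starts open, leaning to -x. Pivot axis along fixture y at x = -40, z = 55 mm. Steel arm 16 wide, 58 long, at y = -17 to -12: an arbor sticking out over 12 mm blocks it. Friction holds it at any angle; about 1.1 N at the knob moves it
- keeper_knob (a point): Middle of the keeper's red knob, a round bar of diameter 14 mm along the fixture's y (y = -38 to -12 mm), 54 mm from the pivot axis; this point stays at fixture y = -27 mm. With the keeper fully down it is at fixture x = 14, z = 55 mm
- arbor: Loose ground steel shaft, diameter 14, length 160 mm, 0.19 kg; origin at its middle on the axis; y axis along the shaft towards the nose. The nose tapers over the last 12 mm to a flat of diameter 8; the tail is flat with a black band 14 mm long. It lies level in two V-rests of its stand, its axis 40 mm above the bench
- arbor_nose (a point): Centre of the arbor's nose face, 80 mm from its middle (body y = +80)
- arbor_tail (a point): Centre of the arbor's flat tail face (body y = -80)
- stand: Fixed grey base plate 70 (x) x 150 (y) x 8 mm with two black V-rests, each 12 mm long, at y = -50 and y = +50 mm (88 mm clear apart); origin at the centre of its underside. The arbor lies in it along its y axis, nose to +y
- blank: Loose bare aluminium sleeve: outer diameter 50, length 60, bore 17 mm, 0.28 kg; origin at its centre; its y axis is the sleeve's axis, level. Both ends are alike and it may be turned about its axis. It lies in the rack with its axis 50 mm above the bench
- rack: Fixed rack: grey base 60 (x) x 165 (y) x 6 mm with one white shallow V, 38 mm wide, edges 31 mm above the bench, along its y axis; origin at the centre of its underside. The two sleeves lie in it end to end, centres 84 mm apart
- red_sleeve: Loose red sleeve already marked, same size as the bare one, in the same rack; leave it. Origin at its centre
- stock_block: Loose aluminium block 60 x 100 x 30 mm beside the fixture; leave it. Origin at the centre of its underside
- spray_bottle: Loose white bottle with blue cap, diameter 52, height 130 mm; leave it. Origin at the centre of its underside
- screwdriver: Loose screwdriver, 180 mm long, lying on the bench; leave it
Mind the look-alikes: they are no part of the job. Leave any pink or yellow look-alike of the blank alone.

How it is judged:
By the outcome, as a careful person would: the job done as asked, in the order asked, and still so for the second after the job is handed in, with the robot touching nothing.
It also fails if it takes over 72 s, if anything falls off the work surface, if the arm or the gripper's body presses on something with over 40 N, if the wrist force passes 120 N, or if a joint passes its speed limit or range.

ROBOT

A 6-joint arm with a two-finger parallel gripper is mounted at the origin on the work surface. World frame = base frame: x ahead of the robot, y to its left, z up, the work surface at z = 0. Lengths are in m, angles in rad, forces in N, time in s.
With the tool pointing down it reaches from about 0.375 to 0.9 m from the base axis. Payload 3.1 kg.
Tool frame: the origin (TCP) lies at the very end of the fingers, on their centre line; the grasp point (between the pads) lies 19 mm behind it; x points along the fingers, z is the direction in which the jaws open and shut, and the axes are right-handed (so a half turn about x gives the same grasp; the last joint's range is limited). The gripper opens to 85 mm and grips with 20 to 120 N. Pads are 22 mm wide; open, the fingers measure 114 mm over their backs; the gripper's body (76 mm by 85 mm) begins 54 mm behind the grasp point. The pads swing forward as they close: fully open they stand 13 mm farther back than shut.
Start: joints at [1.026, 0.527, 1.433, -0, 1.181, -0.178], TCP at [0.224, 0.583, 0.231] pointing down, gripper open.
Joint ranges: [-3.08, 3.08], [-0.75, 2.2], [0.22, 2.44], [-1.43, 4.57], [0, 2.65], [-2.85, 2.85]. Speed limits (rad/s): [2.79, 2.79, 3.14, 3.14, 3.14, 3.14].

INTERFACE

Orientations are given as a unit quaternion [x, y, z, w].
In Python, from station import manip, viewer, job gives the robot as it stands.
- The arm moves only by the tool move_arm, never from a script. Its argument "deltas" is one flat list of numbers, 7 for each row, row after row: the finger opening in mm, from 0 to 85.4, then the shift along the tool's x, y, z in mm, then the turn, a rotation vector about the tool's x, y, z in degrees. In form: [jaw, tx, ty, tz, rx, ry, rz, jaw, tx, ty, tz, rx, ry, rz, ...]. A call has 1 to 10 rows; each row shifts and turns the commanded pose from where the row before left it, along the tool's axes as they then stand; what a row does not reach is not made up. A row lasts 1/10 s, in which the tool goes at most 50 mm and 8.59 degrees, less where a joint would pass 70% of its speed; a pose out of reach is approached as far as the arm can. A call is refused whole if a number of a shift passes 50 or a number of a turn 8.59, either way. A call with a gripper value outside its range is refused whole. The fingers move at their own pace and stop on an object; "force" is the grip in N (left out, the last holds). Time passes only in rows, so rows that do not move let the fingers close. It gives the time, the measured TCP pose, the force and the opening at its end, in the units of the state.
- manip.sense(): the state, without advancing time (a new reading comes with each control period).
- viewer.snapshot(name): name is "scene" or "top" or "wrist"; returns a dict with "image" (420x560x3 uint8, red, green, blue), "depth" (420x560 float32, m along the optical axis (not along the pixel's ray), 0 where there is no reading), "fovy" (degrees; the focal length in pixels is half the picture's height over the tangent of half this angle, whatever the lens; pixels are square), "cx", "cy" (the principal point, pixels), "R" (3x3) and "t" (3): a world point X has camera coordinates R X + t. Camera axes: x right, y down, z forward; pixel columns grow to the right and rows downward; lengths in m; the calibration is good to about 2 mm. A picture is of the moment at which its call begins.
- job.sign_off(): hands the job in, once; it reports no verdict.
The state is a dict: "t": time; "q": joint angles; "qd": joint speeds; "tau": joint torques, N m; "tcp_pos": TCP position; "tool_rot": TCP orientation; "force": force on the tool from outside, world axes, zero at the start; "ft_torque": the same for the moment, N m; "finger_gap": opening from 0.0 (shut) to 1.0 (fully open).
Only numpy, scipy, OpenCV 4.12 (cv2) and the standard library are available. Lean on these libraries where they do the work, as an engineer would, in place of code of your own. Each camera call takes 0.05 s, during which the arm holds its last target.

## Working session

There is one attempt and no reset: what is moved stays moved. The work goes in short steps, Python scripts to look and compute and a tool call to move; the robot and the scene stay as the last step left them, time stands still between calls to the robot, and variables do not carry over. Pictures are saved under pics/ and viewed, and the job is handed in when it is done.

Besides the shell and the picture viewer there is one more tool, called after "Emit:" by a JSON object that holds its "op" and its "data", one argument or row to a line. move_arm: Moves the arm, as the interface text tells. Its arguments: {"type":"object","properties":{"deltas":{"type":"array"},"force":{"type":"number"}},"required":["deltas"]}

```bash
mkdir -p pics; ls; python3 - <<'E'
from station import manip, viewer, job
import cv2,numpy as np,pickle
print(manip.sense())
for n in ["scene","top","wrist"]:
    s=viewer.snapshot(n); pickle.dump(s,open(f"pics/{n}0.pkl","wb"))
    cv2.imwrite(f"pics/{n}0.png",s["image"][:,:,::-1]); print(n,s["fovy"],s["cx"],s["cy"],s["R"],s["t"],(s["depth"]>0).mean())
E
```

```text
pics
{'t': 0.0, 'q': array([ 1.02550549e+00,  5.28482648e-01,  1.43391164e+00,  1.85473939e-05,
        1.18137188e+00, -1.78500132e-01]), 'qd': array([-2.52556765e-04,  5.68724237e-04, -5.58097345e-05,  4.22765647e-04,
       -1.14160206e-03,  8.31242225e-04]), 'tau': array([-3.40471024e-04, -4.42354882e+01, -1.78028101e+01, -1.92129251e-04,
        8.29021126e-03,  1.45999411e-05]), 'tcp_pos': array([0.22373046, 0.58282001, 0.23032051]), 'tool_rot': array([-0.40073854,  0.58350372,  0.40011799,  0.58209761]), 'force': array([-0.18099702, -0.1203448 ,  0.87422271]), 'ft_torque': array([-0.01988517, -0.00074108,  0.04959262]), 'finger_gap': 1.001425972439985}
scene 43.10164421785195 280.3463895605777 211.94466505863437 [[ 0.15008303  0.98865976 -0.00519227]
 [ 0.60129398 -0.09544546 -0.79330682]
 [-0.78480611  0.11593981 -0.60879991]] [-0.07096396 -0.2661012   1.88431727] 0.9957950680272109
top 48.167874039165554 283.1467044779349 206.7648359920012 [[-0.01043364 -0.99990162 -0.00937543]
 [-0.98431962  0.0119212  -0.17599084]
 [ 0.17608529  0.00739219 -0.98434716]] [0.00598171 0.50273891 1.14684273] 0.9960076530612245
wrist 58.67784399485249 275.87643749784564 215.31395065505643 [[ 0.35981351  0.93302079 -0.0025396 ]
 [ 0.88945457 -0.34218787  0.30294889]
 [ 0.28178859 -0.11126396 -0.95300342]] [-0.62292045 -0.0386871   0.38052142] 0.9959906462585034
```

View pics/scene0.png

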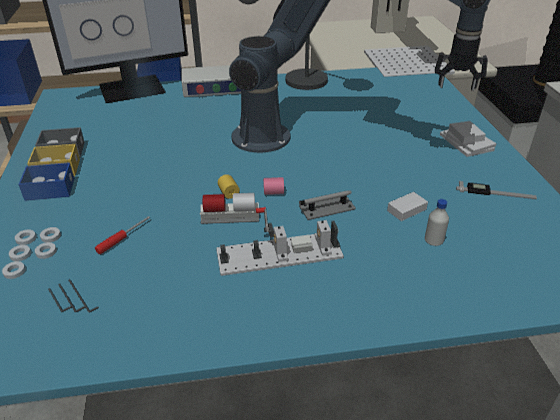

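View pics/top0.png

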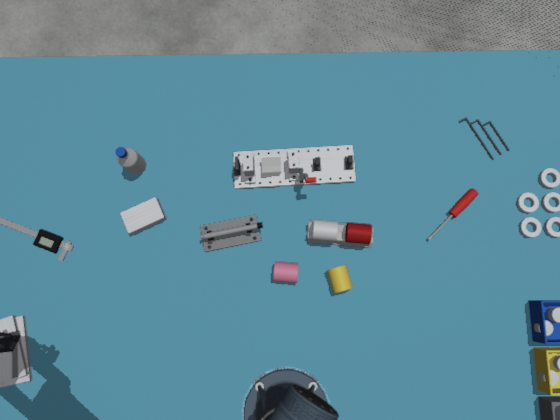

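View pics/wrist0.png

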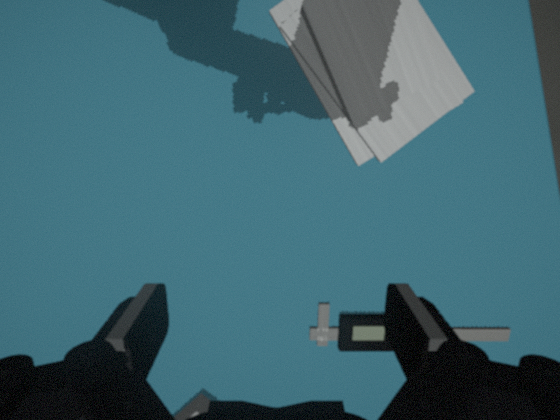

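```bash
cat > h.py <<'E'
import numpy as np,cv2,pickle
from station import manip, viewer, job
def K(s):
    f=s["image"].shape[0]/2/np.tan(np.radians(s["fovy"])/2); return f
def ray(s,u,v,z):
    f=K(s); d=s["R"].T@np.array([(u-s["cx"])/f,(v-s["cy"])/f,1]); c=-s["R"].T@s["t"]
    return c+d*(z-c[2])/d[2]
def proj(s,X):
    c=s["R"]@np.asarray(X,float)+s["t"]; f=K(s); return np.array([s["cx"]+f*c[0]/c[2],s["cy"]+f*c[1]/c[2]])
def cloud(s):
    f=K(s); d=s["depth"]; v,u=np.mgrid[:d.shape[0],:d.shape[1]]
    P=np.stack([(u-s["cx"])/f*d,(v-s["cy"])/f*d,d],-1)
    return (P-s["t"])@s["R"]
def snap(n,tag):
    s=viewer.snapshot(n); pickle.dump(s,open(f"pics/{n}{tag}.pkl","wb"))
    cv2.imwrite(f"pics/{n}{tag}.png",s["image"][:,:,::-1]); return s
def load(n,tag): return pickle.load(open(f"pics/{n}{tag}.pkl","rb"))
def crop(s,name,u0,u1,v0,v1,k):
    c=s["image"][v0:v1,u0:u1,::-1]; cv2.imwrite(f"pics/{name}.png",cv2.resize(c,None,fx=k,fy=k,interpolation=cv2.INTER_CUBIC))
E
python3 - <<'E'
from h import *
s=load("top",0)
crop(s,"c1",190,390,135,295,4)
s=load("scene",0); crop(s,"c2",190,360,165,280,4)
E
```

```text
(no output)
```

View pics/c1.png

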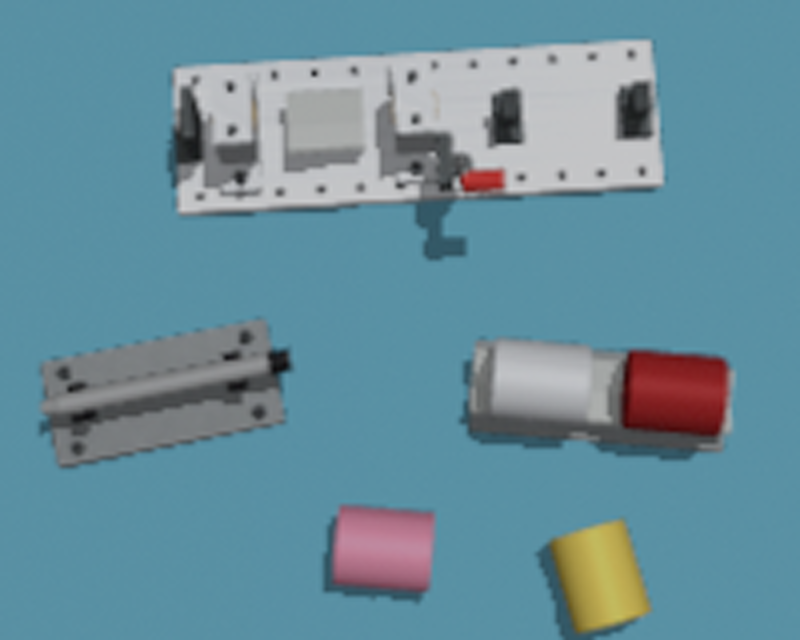

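View pics/c2.png

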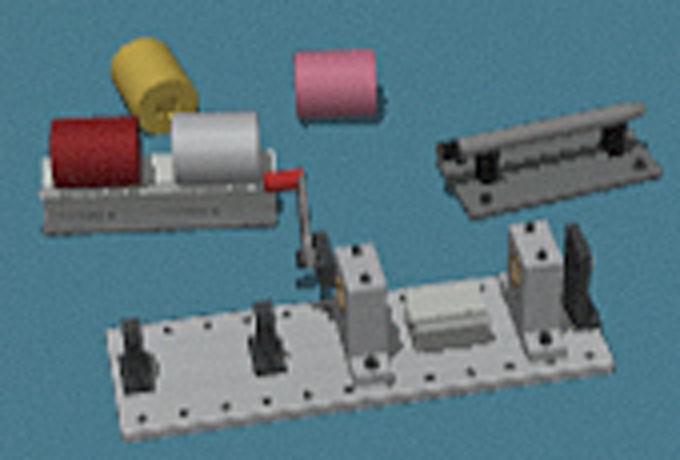

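```bash
python3 - <<'E'
from h import *
s=load("top",0)
im=s["image"].astype(int)
c=np.array([[175,68],[652,40],[662,184],[178,213]])/4+[190,135]
P=np.array([ray(s,u-.4,v-.4,.01) for u,v in c]); print(P*1000)
print([np.linalg.norm(P[i]-P[(i+1)%4]) for i in range(4)])
hsv=cv2.cvtColor(s["image"],cv2.COLOR_RGB2HSV)
for p in [(325,230),(358,233),(220,232),(215,240),(300,250),(290,165),(246,180)]: print(p,hsv[p[1],p[0]])
C=cloud(s)
for p in [(325,230),(358,233),(230,232),(300,250),(330,170),(245,165),(293,165),(270,163)]: print(p,C[p[1],p[0]]*1000)
bg=(hsv[...,1]>90)&(abs(hsv[...,0].astype(int)-98)<12)
m=((~bg)*255).astype(np.uint8)
n,l,st,ce=cv2.connectedComponentsWithStats(m)
for i in range(1,n):
    if st[i,4]>300: print(i,st[i],ce[i])
E
```

```text
[[ 660.17243969  131.95077997   10.        ]
 [ 675.34144015 -186.63669397   10.        ]
 [ 576.65934563 -189.61845613   10.        ]
 [ 561.10928278  129.15869353   10.        ]]
[np.float64(0.31894839256854673), np.float64(0.0987271324645787), np.float64(0.31915619311008764), np.float64(0.09910249645624702)]
(325, 230) [105   8 195]
(358, 233) [  0 182 146]
(220, 232) [100   5 146]
(215, 240) [102  14  93]
(300, 250) [ 98 117 164]
(290, 165) [108   6 197]
(246, 180) [108  10 125]
(325, 230) [ 438.21973076 -101.61814535   76.04973487]
(358, 233) [ 430.14982816 -182.17386313   74.08778484]
(230, 232) [439.84188451 134.5382919   45.35341596]
(300, 250) [ 292.97604856   -8.48981484 1217.42490108]
(330, 170) [ 606.27405609 -124.399675      9.94232413]
(245, 165) [604.38147658  94.57567887  77.55292253]
(293, 165) [603.00913306 -25.72168264  76.85538627]
(270, 163) [622.38024252  33.61093886  28.32773382]
1 [    0     0   560    58 30222] [272.7972338   26.53116935]
3 [ 233  145  123   44 4572] [293.67147857 166.37860892]
4 [117 147  30  28 517] [131.92843327 161.15087041]
8 [539 168  21  20 312] [549.38461538 177.74038462]
9 [427 188  52  52 489] [458.07566462 207.78323108]
10 [517 192  22  21 324] [527.62654321 202.20061728]
12 [ 120  197   47   38 1060] [142.64245283 215.56132075]
13 [ 200  215   62   37 1601] [230.1430356  232.77451593]
14 [  0 217  73  45 865] [ 41.39653179 237.95375723]
15 [519 217  23  21 334] [530.1257485  227.02095808]
17 [ 307  219   67   29 1579] [339.73527549 233.18872704]
18 [273 261  26  22 525] [285.3752381  271.66857143]
19 [327 264  26  30 547] [339.53199269 278.80804388]
20 [530 301  30  42 862] [544.83062645 319.86310905]
21 [   0  315   32   73 1993] [ 13.96688409 351.40893126]
23 [ 533  347   27   49 1173] [547.27365729 369.42540494]
24 [ 243  367   95   53 3797] [287.32578351 396.98314459]
27 [538 397  22  23 470] [549.27021277 407.79148936]
```

```bash
python3 - <<'E'
from h import *
s=load("top",0); C=cloud(s)*1000
hsv=cv2.cvtColor(s["image"],cv2.COLOR_RGB2HSV)
def reg(u0,u1,v0,v1,z0,z1,cond=None):
    m=np.zeros(C.shape[:2],bool); m[v0:v1,u0:u1]=1
    m&=(C[...,2]>z0)&(C[...,2]<z1)
    if cond is not None: m&=cond
    return C[m]
def rep(n,P):
    r=cv2.minAreaRect(P[:,:2].astype(np.float32)); b=cv2.boxPoints(r)
    c=P[:,:2].mean(0); w,V=np.linalg.eigh(np.cov((P[:,:2]-c).T)); d=V[:,1]*np.sign(V[1,1])
    print(n,len(P),"mean",c.round(1),"rect",r,"yawPCA",np.degrees(np.arctan2(-d[0],d[1])).round(2),"zmax",np.percentile(P[:,2],98).round(1))
rep("bare",reg(305,342,215,250,62,90,hsv[...,1]<60))
rep("red",reg(335,376,215,250,62,90,hsv[...,1]>120))
rep("rack2",reg(300,380,215,250,62,90))
rep("arbor",reg(195,266,212,252,38,60))
rep("plate",reg(195,266,212,252,4,13))
rep("fix",reg(228,360,140,192,5,13))
rep("fixall",reg(228,360,140,192,5,60))
for n,b in [("blk1",(283,300,148,185)),("blk2",(238,258,148,185))]: rep(n,reg(*b,70,79))
rep("restA",reg(310,325,150,175,40,60)); rep("restB",reg(340,358,150,175,40,60))
rep("saddle",reg(258,285,150,180,25,42))
rep("knob",reg(296,322,170,190,60,130,(hsv[...,1]>120)&((hsv[...,0]<10)|(hsv[...,0]>170))))
E
```

```text
bare 428 mean [ 441.1 -102.8] rect ((441.6673583984375, -102.47926330566406), (59.572906494140625, 45.425323486328125), 84.81915283203125) yawPCA -6.56 zmax 77.7
red 409 mean [ 432.9 -184.7] rect ((433.5284118652344, -185.23287963867188), (58.125125885009766, 43.176727294921875), 84.33432006835938) yawPCA -7.92 zmax 77.9
rack2 862 mean [ 437.3 -144.4] rect ((438.0749206542969, -144.90025329589844), (144.50772094726562, 46.592552185058594), 83.921875) yawPCA -5.49 zmax 77.8
arbor 355 mean [444.4 131. ] rect ((444.0763854980469, 131.36944580078125), (23.664461135864258, 159.61846923828125), 10.1441011428833) yawPCA 10.67 zmax 50.9
plate 1158 mean [441.6 138.2] rect ((447.0539855957031, 139.32601928710938), (101.56471252441406, 183.43911743164062), 0.6755548715591431) yawPCA 7.67 zmax 12.3
fix 2700 mean [618.6 -45.1] rect ((619.8748779296875, -25.093887329101562), (343.0036926269531, 137.81126403808594), 86.24922180175781) yawPCA 3.84 zmax 12.8
fixall 3822 mean [616.5 -36.7] rect ((619.8748779296875, -25.093887329101562), (343.0036926269531, 137.81126403808594), 86.24922180175781) yawPC
[... 261 characters left out ...]
0293, 37.94032669067383), 1.3995838165283203) yawPCA -89.57 zmax 78.7
restA 37 mean [621.4 -89.4] rect ((622.260009765625, -89.550048828125), (21.1005802154541, 10.941670417785645), 8.575535774230957) yawPCA -79.41 zmax 53.4
restB 39 mean [ 625.6 -173.8] rect ((625.7303466796875, -173.860595703125), (20.615772247314453, 10.561725616455078), 9.095409393310547) yawPCA -77.04 zmax 54.1
saddle 283 mean [616.8  30.9] rect ((616.339111328125, 29.979049682617188), (41.84871292114258, 49.63758850097656), 0.9073283076286316) yawPCA 4.74 zmax 39.0
knob 47 mean [556.7 -66.1] rect ((556.7523803710938, -66.12252044677734), (23.80181312561035, 10.933389663696289), 87.91888427734375) yawPCA 1.79 zmax 112.3
```

```bash
cat >> h.py <<'E'
from scipy.spatial.transform import Rotation as Ro
def goto(x,y,z,yaw):
    """mm/deg. jaw axis (tool z) at yaw of fixture-like x axis; tool x down. prints turn first (deg about tool axes) and shift after"""
    st=manip.sense(); R0=Ro.from_quat(st["tool_rot"]); p=st["tcp_pos"]*1000
    best=None
    for k in (0,180):
        a=np.radians(yaw+k); zt=np.array([np.cos(a),np.sin(a),0]); xt=np.array([0,0,-1.]); yt=np.cross(zt,xt)
        R1=Ro.from_matrix(np.stack([xt,yt,zt],1)); rv=np.degrees((R0.inv()*R1).as_rotvec())
        if best is None or np.linalg.norm(rv)<np.linalg.norm(best[0]): best=(rv,R1)
    rv,R1=best
    d=np.array([x,y,z])-p
    print("t",round(st["t"],2),"p",p.round(1),"turn",rv.round(2),"shift after turn",R1.inv().apply(d).round(1),"shift before",R0.inv().apply(d).round(1),"q",st["q"].round(2),"gap",round(st["finger_gap"]*85.4,1),"F",st["force"].round(1))
FX=np.array([618.8,-38.8]); FY=2.75
def fx(x,y):
    a=np.radians(FY); return FX+np.array([np.cos(a)*x-np.sin(a)*y,np.sin(a)*x+np.cos(a)*y])
E
python3 - <<'E'
from h import *
print(Ro.from_quat(manip.sense()["tool_rot"]).as_matrix().round(3))
goto(440,-103,200,-5.7)
goto(440,-103,200,174.3)
E
```

```text
[[-0.001 -0.933  0.359]
 [-0.001  0.359  0.933]
 [-1.     0.    -0.002]]
t 0.15 p [223.8 583.  230.6] turn [ 7.468e+01 -9.000e-02  5.000e-02] shift after turn [  30.6 -661.1  283.2] shift before [  31.3 -447.8 -562.7] q [ 1.03  0.53  1.43  0.    1.18 -0.18] gap 85.2 F [ 0.2 -0.2 -0.5]
t 0.15 p [223.8 583.  230.6] turn [ 7.468e+01 -9.000e-02  5.000e-02] shift after turn [  30.6 -661.1  283.2] shift before [  31.3 -447.8 -562.7] q [ 1.03  0.53  1.43  0.    1.18 -0.18] gap 85.2 F [ 0.2 -0.2 -0.5]
```

Emit:
{"op": "move_arm", "data": {
  "deltas": [85,2,-50,-9,4.7,0,0,85,2,-50,-9,4.7,0,0,85,2,-50,-9,4.7,0,0,85,2,-49,-9,4.7,0,0,85,2,-48,-9,4.7,0,0,85,2,-47,-10,4.7,0,0,85,2,-47,-10,4.7,0,0,85,2,-46,-10,4.7,0,0,85,2,-45,-10,4.7,0,0,85,2,-44,-10,4.7,0,0]
}}

```text
t: 1.15
tcp_pos: [0.5065, 0.2079, 0.2112]
tool_rot: [-0.134, 0.694, 0.134, 0.695]
force: [0.1, -0.7, -1.0]
finger_gap: 0.997
```

```bash
python3 - <<'E'
from h import *
goto(440,-103,200,-5.7)
E
```

```text
t 1.15 p [506.5 207.9 211.2] turn [27.47  0.03  0.  ] shift after turn [  11.2 -316.   -35.3] shift before [  11.1 -264.  -177.1] q [ 0.19  0.45  1.65 -0.    1.04 -0.19] gap 85.1 F [ 0.1 -0.7 -1. ]
```

Emit:
{"op": "move_arm", "data": {
  "deltas": [85,0,-42,-15,3.92,0,0,85,0,-42,-15,3.92,0,0,85,0,-42,-15,3.92,0,0,85,0,-42,-15,3.92,0,0,85,0,-42,-15,3.92,0,0,85,0,-42,-15,3.92,0,0,85,0,-42,-15,3.92,0,0,85,0,0,0,0,0,0,85,0,0,0,0,0,0]
}}

```text
t: 2.05
tcp_pos: [0.4546, -0.096, 0.2113]
tool_rot: [0.035, 0.706, -0.034, 0.706]
force: [-0.1, 0.7, 0.4]
finger_gap: 0.995
```

```bash
python3 - <<'E'
from h import *
goto(440,-103,200,-5.7)
s=snap("wrist",1); print(proj(s,[.4411,-.1026,.05]))
E
```

```text
t 2.05 p [454.6 -96.  211.3] turn [ 0.09 -0.02 -0.03] shift after turn [ 11.3  -8.4 -13.8] shift before [ 11.3  -8.4 -13.8] q [-0.45  0.34  1.84  0.    0.95 -0.35] gap 85.0 F [-0.1  0.7  0.4]
[261.00983312 201.90123343]
```

View pics/wrist1.png

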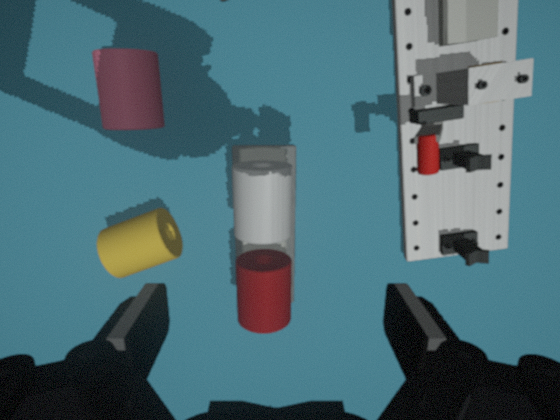

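```bash
python3 - <<'E'
from h import *
s=load("wrist",1)
crop(s,"c3",215,315,135,340,3)
g=cv2.cvtColor(s["image"],cv2.COLOR_RGB2GRAY)
for v in (180,200,220,235): print(v,g[v,226:300].tolist())
C=cloud(s)*1000
m=np.zeros(g.shape,bool); m[140:250,225:300]=1; m&=C[...,2]>62
P=C[m]; print(len(P),P.mean(0),cv2.minAreaRect(P[:,:2].astype(np.float32)),P[:,2].max())
m2=np.zeros(g.shape,bool); m2[140:340,225:300]=1; m2&=C[...,2]>66
P=C[m2]; print(len(P),P.mean(0),cv2.minAreaRect(P[:,:2].astype(np.float32)),P[:,2].max())
E
```

```text
180 [117, 99, 84, 76, 80, 80, 88, 96, 107, 112, 122, 124, 128, 137, 138, 140, 145, 148, 151, 150, 151, 153, 152, 154, 160, 160, 162, 164, 163, 165, 164, 168, 169, 170, 168, 170, 171, 174, 173, 175, 178, 177, 177, 176, 174, 171, 169, 168, 169, 166, 166, 163, 157, 161, 161, 160, 155, 153, 155, 152, 146, 144, 140, 133, 125, 121, 114, 113, 108, 107, 110, 120, 121, 119]
200 [104, 91, 81, 81, 78, 81, 83, 91, 100, 112, 118, 125, 128, 133, 135, 139, 144, 147, 149, 150, 154, 152, 153, 156, 159, 157, 159, 160, 164, 163, 166, 167, 166, 170, 169, 173, 172, 175, 174, 175, 175, 177, 176, 173, 174, 170, 169, 166, 166, 166, 165, 162, 161, 158, 158, 157, 155, 153, 152, 151, 144, 148, 137, 133, 122, 115, 109, 110, 110, 110, 113, 116, 118, 122]
220 [117, 122, 120, 121, 119, 117, 118, 108, 103, 104, 112, 121, 127, 132, 135, 139, 141, 148, 147, 149, 155, 151, 155, 158, 158, 157, 162, 165, 163, 167, 165, 169, 168, 167, 170, 171, 172, 174, 171, 175, 172, 174, 172, 173, 170, 169, 166, 164, 163, 162, 164, 162, 159, 159, 161, 157, 155, 153, 151, 147, 145, 139, 134, 129, 123, 114, 115, 111, 113, 114, 118, 116, 118, 118]
235 [119, 119, 115, 102, 88, 81, 78, 82, 90, 100, 111, 119, 123, 131, 133, 136, 139, 143, 147, 149, 150, 152, 155, 156, 156, 158, 160, 163, 163, 166, 166, 166, 167, 167, 168, 170, 171, 172, 175, 172, 172, 173, 171, 171, 169, 167, 167, 164, 163, 165, 162, 162, 159, 159, 157, 155, 153, 149, 149, 149, 144, 139, 134, 128, 120, 116, 115, 111, 107, 113, 117, 120, 118, 121]
4026 [442.85126622 -98.56766533  73.79334884] ((444.706787109375, -74.9747085571289), (113.42704010009766, 44.44414520263672), 84.59920501708984) 353.7014909243573
6400 [ 439.00720393 -135.42971019   74.92120574] ((440.7004089355469, -116.80803680419922), (197.51910400390625, 39.921470642089844), 84.49635314941406) 353.7014909243573
```

View pics/c3.png

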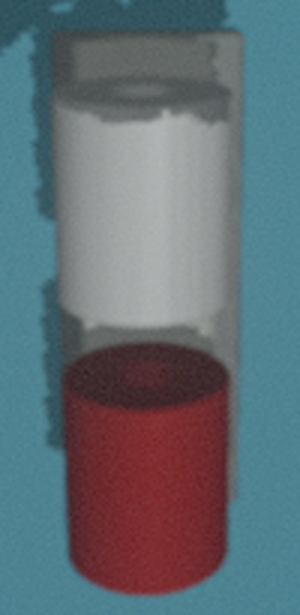

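Emit:
{"op": "move_arm", "data": {
  "deltas": [74,30,-4,-6,0,0,0,74,30,-4,-6,0,0,0,74,30,0,0,0,0,0,74,30,0,0,0,0,0,74,30,0,0,0,0,0,74,15,0,0,0,0,0,74,10,0,0,0,0,0,74,6,0,0,0,0,0,74,0,0,0,0,0,0]
}}

```text
t: 3.0
tcp_pos: [0.4424, -0.1014, 0.0301]
tool_rot: [0.033, 0.706, -0.033, 0.706]
force: [-0.1, 0.1, 0.3]
finger_gap: 0.87
```

```bash
python3 - <<'E'
from h import *
goto(441.5,-102.6,30,-5.7)
s=snap("wrist",2)
E
```

```text
t 3.0 p [ 442.4 -101.4   30.1] turn [ 0.33 -0.02 -0.01] shift after turn [ 0.1 -1.3 -0.8] shift before [ 0.1 -1.3 -0.8] q [-0.47  0.69  2.01  0.    0.45 -0.38] gap 74.3 F [-0.1  0.1  0.3]
```

View pics/wrist2.png

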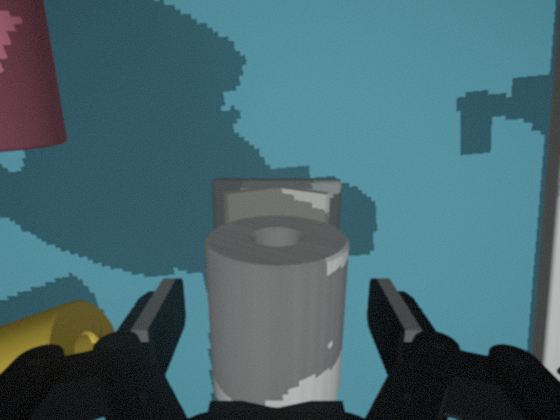

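Emit:
{"op": "move_arm", "data": {
  "deltas": [40,0,-1,-1,0,0,0,40,0,0,0,0,0,0,40,0,0,0,0,0,0,40,0,0,0,0,0,0,40,0,0,0,0,0,0,40,0,0,0,0,0,0,40,0,0,0,0,0,0],
  "force": 50
}}

```text
t: 3.75
tcp_pos: [0.4425, -0.1036, 0.0316]
tool_rot: [0.033, 0.705, -0.034, 0.708]
force: [2.5, 2.1, 6.5]
finger_gap: 0.571
```

Emit:
{"op": "move_arm", "data": {
  "deltas": [40,-10,0,0,0,0,0,40,-20,0,0,0,0,0,40,-30,0,0,0,0,0,40,-30,0,0,0,0,0,40,-30,0,0,0,0,0,40,0,0,0,0,0,0]
}}

```text
t: 4.35
tcp_pos: [0.4427, -0.1039, 0.1539]
tool_rot: [0.033, 0.704, -0.035, 0.709]
force: [0.0, 0.3, -3.8]
finger_gap: 0.567
```

```bash
python3 - <<'E'
from h import *
x,y=fx(0,70); print(x,y)
goto(x,y,150,FY)
s=snap("wrist",3)
E
```

```text
615.4415310035059 31.119387053946554
t 4.35 p [ 442.7 -103.9  153.9] turn [-8.2   0.38  0.19] shift after turn [  3.9 126.6 179.1] shift before [  4.5 150.8 159.1] q [-0.48  0.43  1.93 -0.    0.77 -0.38] gap 48.5 F [ 0.   0.3 -3.8]
```

View pics/wrist3.png

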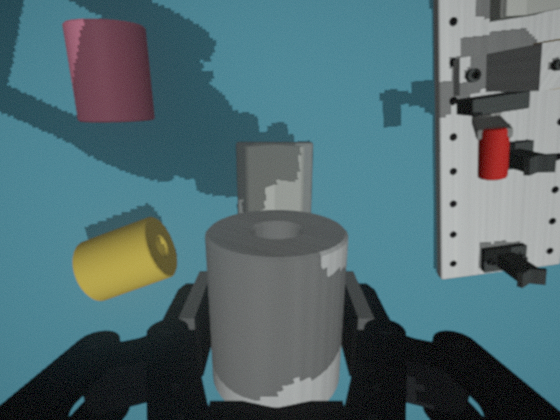

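Emit:
{"op": "move_arm", "data": {
  "deltas": [40,0,27,34,-2,0,0,40,0,27,34,-2,0,0,40,0,27,35,-2,0,0,40,0,27,35,-2,0,0,40,0,25,35,-0.2,0.2,0.2,40,0,0,0,0,0,0,40,0,0,0,0,0,0]
}}

```text
t: 5.1
tcp_pos: [0.6158, 0.0263, 0.1479]
tool_rot: [-0.016, 0.71, 0.019, 0.704]
force: [-1.3, -0.3, -3.8]
finger_gap: 0.566
```

```bash
python3 - <<'E'
from h import *
x,y=fx(0,70)
goto(616,y,36,FY)
s=snap("wrist",4);s=snap("top",4); crop(s,"c4",220,370,130,200,5)
E
```

```text
t 5.1 p [615.8  26.3 147.9] turn [ 0.1  -0.5  -0.23] shift after turn [111.9   4.8   0.4] shift before [111.9   4.3   1.4] q [-0.14  0.62  1.52  0.    1.01 -0.19] gap 48.3 F [-1.3 -0.3 -3.8]
```

View pics/wrist4.png

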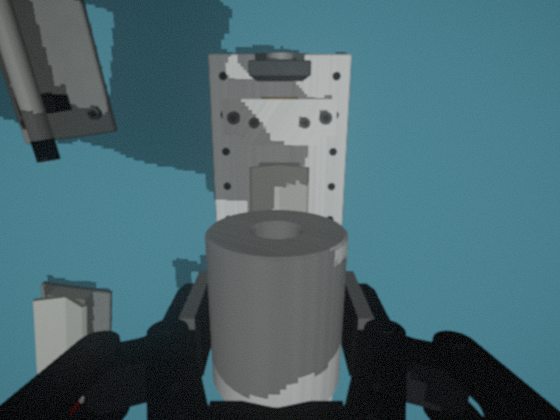

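View pics/c4.png

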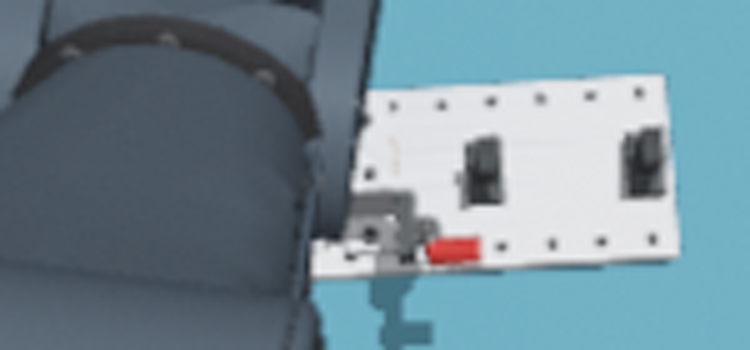

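```bash
python3 - <<'E'
from h import *
s=load("wrist",4)
a=np.radians(FY);R=np.array([[np.cos(a),np.sin(a)],[-np.sin(a),np.cos(a)]])
for u,v,z in [(209,55,10),(350,55,10),(215,198,10),(345,198,10),(234,118,20),(325,118,20),(254,122,80),(304,122,80),(251,168,36),(308,168,36)]:
    P=ray(s,u,v,z/1000)*1000; print((u,v,z),P.round(1),(R@(P[:2]-FX)).round(1))
E
```

```text
(209, 55, 10) [562.8 128.7  10. ] [-47.9 170. ]
(350, 55, 10) [660.5 133.3  10. ] [ 49.9 169.9]
(215, 198, 10) [566.9  26.2  10. ] [-48.7  67.4]
(345, 198, 10) [667.6  31.3  10. ] [52.1 67.6]
(234, 118, 20) [581.9  87.7  20. ] [-30.7 128.1]
(325, 118, 20) [645.7  90.8  20. ] [ 33.1 128.1]
(254, 122, 80) [599.8  89.4  80. ] [-12.8 128.9]
(304, 122, 80) [627.1  90.7  80. ] [ 14.6 129. ]
(251, 168, 36) [595.9  55.8  36. ] [-18.3  95.6]
(308, 168, 36) [635.   57.8  36. ] [20.8 95.7]
```

Emit:
{"op": "move_arm", "data": {
  "deltas": [40,25,4.5,1,0,-0.5,-0.2,40,25,0,0,0,0,0,40,25,0,0,0,0,0,40,15,0,0,0,0,0,40,10,0,0,0,0,0,40,5,0,0,0,0,0,40,3,0,0,0,0,0,40,1,0,0,0,0,0,40,0,0,0,0,0,0]
}}

```text
t: 6.1
tcp_pos: [0.619, 0.0301, 0.0421]
tool_rot: [-0.017, 0.705, 0.017, 0.709]
force: [0.3, 0.5, -2.0]
finger_gap: 0.561
```

```bash
sed -i 's/618.8,-38.8/619.9,-38.8/' h.py; python3 - <<'E'
from h import *
x,y=fx(0,70)
goto(x,y,36,FY)
s=snap("wrist",5)
E
```

```text
t 6.1 p [619.   30.1  42.1] turn [-0.    0.38  0.01] shift after turn [ 6.1  1.1 -2.4] shift before [ 6.1  1.1 -2.5] q [-0.13  0.77  1.58  0.    0.78 -0.18] gap 47.9 F [ 0.3  0.5 -2. ]
```

View pics/wrist5.png

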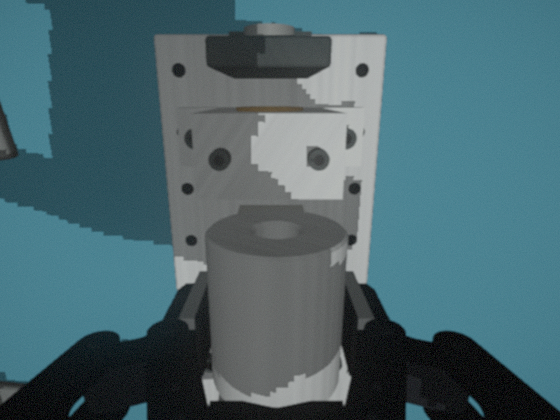

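Emit:
{"op": "move_arm", "data": {
  "deltas": [40,2,1,-2.4,0,0.3,0,40,2,0,0,0,0,0,40,1,0,0,0,0,0,40,0,0,0,0,0,0]
}}

```text
t: 6.55
tcp_pos: [0.6164, 0.0311, 0.0365]
tool_rot: [-0.017, 0.707, 0.017, 0.707]
force: [0.0, 0.3, -3.5]
finger_gap: 0.568
```

```bash
python3 - <<'E'
from h import *
x,y=fx(0,70)
goto(x,y,36,FY)
E
```

```text
t 6.55 p [616.4  31.1  36.5] turn [-0.    0.04  0.  ] shift after turn [0.5 0.  0.2] shift before [0.5 0.  0.2] q [-0.13  0.78  1.58  0.    0.78 -0.18] gap 48.5 F [ 0.   0.3 -3.5]
```

Emit:
{"op": "move_arm", "data": {
  "deltas": [40,1,0,0,0,0,0,40,0,0,0,0,0,0]
}}

```text
t: 6.75
tcp_pos: [0.6167, 0.031, 0.0362]
tool_rot: [-0.017, 0.706, 0.017, 0.707]
force: [0.2, 0.5, 2.8]
finger_gap: 0.564
```

Emit:
{"op": "move_arm", "data": {
  "deltas": [40,1,0,0,0,0,0,40,0,0,0,0,0,0]
}}

```text
t: 6.95
tcp_pos: [0.6168, 0.031, 0.0361]
tool_rot: [-0.017, 0.706, 0.017, 0.708]
force: [-1.8, 0.3, 8.6]
finger_gap: 0.564
```

Emit:
{"op": "move_arm", "data": {
  "deltas": [66,-1,0,0,0,0,0,66,0,0,0,0,0,0,66,0,0,0,0,0,0,66,0,0,0,0,0,0,66,0,0,0,0,0,0]
}}

```text
t: 7.45
tcp_pos: [0.6159, 0.031, 0.0351]
tool_rot: [-0.017, 0.707, 0.017, 0.707]
force: [-0.2, 0.3, -0.5]
finger_gap: 0.772
```

Emit:
{"op": "move_arm", "data": {
  "deltas": [66,-10,0,0,0,0,0,66,-20,0,0,0,0,0,66,-35,0,0,0,0,0,66,-45,0,0,0,0,0,66,-45,0,0,0,0,0,66,0,0,0,0,0,0]
}}

```text
t: 8.05
tcp_pos: [0.6208, 0.0306, 0.1984]
tool_rot: [-0.018, 0.701, 0.016, 0.712]
force: [0.6, 0.0, -0.1]
finger_gap: 0.773
```

```bash
python3 - <<'E'
from h import *
s=snap("wrist",6)
goto(444,131,190,10.4)
E
```

```text
t 8.1 p [618.7  30.8 195.2] turn [-7.65  0.53  0.14] shift after turn [   5.2  130.1 -153.7] shift before [   3.4  108.5 -169.7] q [-0.13  0.56  1.49 -0.    1.08 -0.18] gap 65.8 F [ 0.   1.1 -1.4]
```

View pics/wrist6.png

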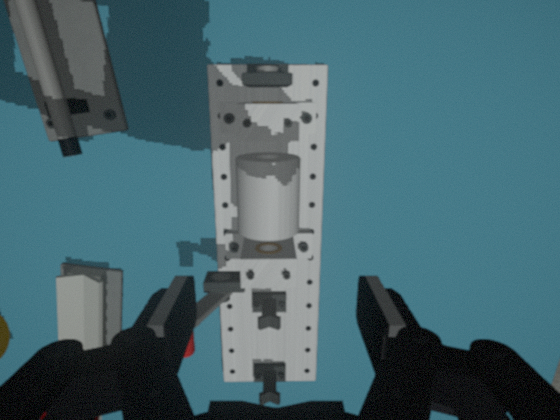

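Emit:
{"op": "move_arm", "data": {
  "deltas": [50,0,14,-35,-2,0,0,50,0,14,-35,-2,0,0,50,0,14,-35,-2,0,0,50,0,14,-30,-1.6,0.3,0,50,0,14,-20,0,0.2,0,50,0,0,0,0,0,0,50,0,0,0,0,0,0,50,0,0,0,0,0,0]
}}

```text
t: 8.9
tcp_pos: [0.4555, 0.0832, 0.1904]
tool_rot: [-0.064, 0.707, 0.063, 0.702]
force: [0.1, -0.8, 0.6]
finger_gap: 0.585
```

```bash
python3 - <<'E'
from h import *
s=snap("wrist",7)
goto(444,131,190,10.4)
E
```

```text
t 8.95 p [455.5  83.2 190.4] turn [-0.09 -0.43  0.02] shift after turn [ 0.4 49.1 -2.7] shift before [ 0.4 49.1 -2.8] q [-0.06  0.38  1.87 -0.    0.9  -0.24] gap 49.9 F [0.3 0.4 0.8]
```

View pics/wrist7.png

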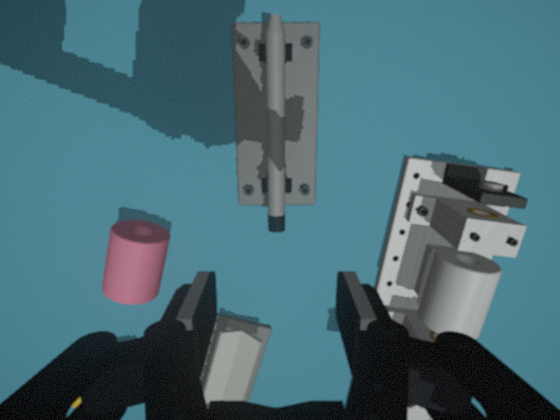

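```bash
python3 - <<'E'
from h import *
s=load("wrist",7)
crop(s,"c7",225,330,0,250,3)
N=ray(s,275,15,.042)*1000;T=ray(s,277,229,.042)*1000
d=N-T;print(N,T,(N+T)/2,np.linalg.norm(d),np.degrees(np.arctan2(-d[0],d[1])))
hsv=cv2.cvtColor(s["image"],cv2.COLOR_RGB2HSV)
g=cv2.cvtColor(s["image"],cv2.COLOR_RGB2GRAY)
for v in (60,90,110,150,220): print(v,g[v,258:296].tolist())
# stand corners z=8
for u,v in [(233,22),(319,21),(316,204),(239,206)]: print(ray(s,u,v,.008)*1000)
E
```

```text
[430.0819984  211.68803106  42.        ] [459.81170822  55.97557333  42.        ] [444.94685331 133.83180219  42.        ] 158.52515617213223 10.809220049846207
60 [87, 61, 50, 45, 38, 41, 47, 48, 76, 92, 98, 110, 114, 118, 120, 127, 129, 135, 133, 130, 124, 124, 122, 114, 111, 102, 83, 55, 53, 52, 56, 59, 59, 72, 97, 109, 115, 114]
90 [78, 91, 96, 89, 72, 75, 68, 75, 75, 89, 95, 108, 112, 118, 125, 125, 132, 134, 135, 132, 131, 124, 125, 119, 112, 105, 102, 107, 113, 113, 110, 117, 118, 118, 117, 115, 118, 116]
110 [68, 74, 72, 72, 74, 73, 73, 72, 68, 69, 77, 71, 78, 88, 87, 95, 101, 111, 124, 129, 131, 127, 123, 117, 111, 104, 94, 80, 77, 72, 75, 78, 72, 73, 72, 75, 76, 75]
150 [120, 116, 112, 113, 99, 86, 77, 69, 71, 68, 70, 74, 80, 79, 80, 83, 81, 87, 85, 84, 82, 83, 81, 79, 72, 74, 87, 104, 119, 119, 120, 120, 120, 118, 120, 120, 117, 116]
220 [122, 123, 120, 122, 121, 122, 123, 122, 115, 100, 69, 51, 42, 43, 43, 47, 49, 49, 52, 52, 50, 53, 49, 49, 49, 49, 69, 103, 118, 122, 123, 121, 122, 122, 123, 121, 122, 120]
[397.12518233 207.18461866   8.        ]
[463.25844504 219.77908659   8.        ]
[492.19945476  73.8552156    8.        ]
[424.04597977  59.46926729   8.        ]
```

View pics/c7.png

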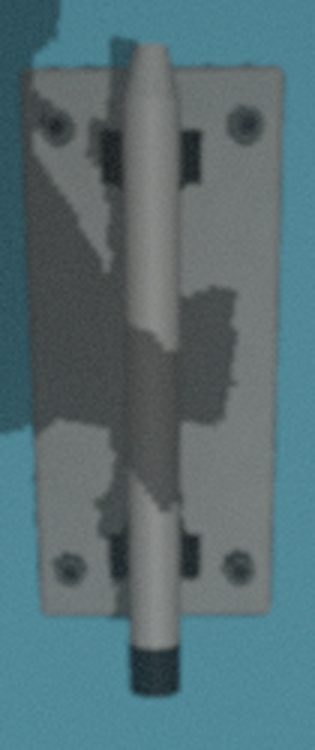

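```bash
python3 - <<'E'
from h import *
goto(444.9,133.8,20,10.8)
E
```

```text
t 8.95 p [455.5  83.2 190.4] turn [-0.49 -0.43  0.02] shift after turn [170.4  51.7  -0.9] shift before [ 1.704e+02  5.180e+01 -1.000e-01] q [-0.06  0.38  1.87 -0.    0.9  -0.24] gap 49.9 F [0.3 0.4 0.8]
```

Emit:
{"op": "move_arm", "data": {
  "deltas": [44,5,26,-0.5,-0.5,-0.4,0,44,30,25.7,-0.4,0,0,0,44,40,0,0,0,0,0,44,40,0,0,0,0,0,44,25,0,0,0,0,0,44,15,0,0,0,0,0,44,10,0,0,0,0,0,44,5,0,0,0,0,0,44,0,0,0,0,0,0,44,0,0,0,0,0,0]
}}

```text
t: 9.95
tcp_pos: [0.444, 0.1342, 0.021]
tool_rot: [-0.067, 0.704, 0.067, 0.704]
force: [0.3, 0.4, 0.5]
finger_gap: 0.513
```

```bash
python3 - <<'E'
from h import *
goto(444.9,133.8,20,10.8)
s=snap("wrist",8)
E
```

```text
t 9.95 p [444.  134.2  21. ] turn [ 0.04 -0.02  0.  ] shift after turn [ 1.  -0.6  0.8] shift before [ 1.  -0.6  0.8] q [ 0.05  0.71  1.98 -0.    0.45 -0.14] gap 43.8 F [0.3 0.4 0.5]
```

View pics/wrist8.png

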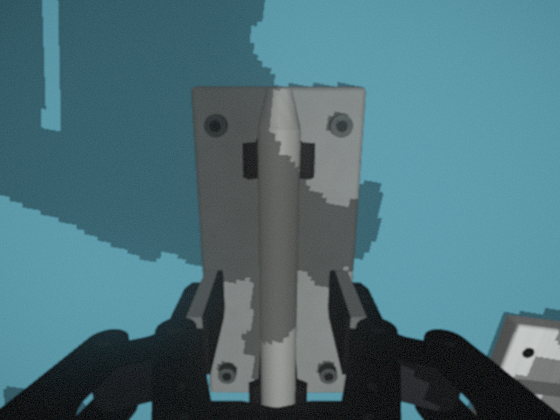

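Emit:
{"op": "move_arm", "data": {
  "deltas": [4,1,0,0.7,0,0,0,4,0,0,0,0,0,0,4,0,0,0,0,0,0,4,0,0,0,0,0,0,4,0,0,0,0,0,0,4,0,0,0,0,0,0,4,0,0,0,0,0,0,4,0,0,0,0,0,0],
  "force": 60
}}

```text
t: 10.8
tcp_pos: [0.4448, 0.1344, 0.0201]
tool_rot: [-0.067, 0.704, 0.067, 0.704]
force: [1.5, 0.5, 5.7]
finger_gap: 0.141
```

```bash
python3 - <<'E'
from h import *
goto(444.9,133.8,20,10.8)
E
```

```text
t 10.8 p [444.8 134.4  20.1] turn [0.04 0.01 0.01] shift after turn [ 0.1 -0.7  0. ] shift before [ 0.1 -0.7  0. ] q [ 0.05  0.71  1.98 -0.    0.45 -0.14] gap 12.1 F [1.5 0.5 5.7]
```

Emit:
{"op": "move_arm", "data": {
  "deltas": [4,-5,0,0,0,0,0,4,-15,0,0,0,0,0,4,-30,0,0,0,0,0,4,-40,0,0,0,0,0,4,-40,0,0,0,0,0,4,-10,0,0,0,0,0,4,0,0,0,0,0,0]
}}

```text
t: 11.5
tcp_pos: [0.4448, 0.1345, 0.1608]
tool_rot: [-0.067, 0.703, 0.067, 0.704]
force: [0.1, 0.4, -1.5]
finger_gap: 0.146
```

```bash
python3 - <<'E'
from h import *
s=snap("wrist",9)
x,y=fx(0,-92.5); print(x,y)
goto(x,y,150,FY)
E
```

```text
624.3379768882243 -131.19347574985795
t 11.55 p [443.7 134.4 159.4] turn [ 8.1  -0.11  0.  ] shift after turn [   9.4 -273.9  167.7] shift before [   9.1 -294.8  127.5] q [ 0.05  0.43  1.9  -0.    0.81 -0.14] gap 12.5 F [-0.5  0.6 -2.4]
```

View pics/wrist9.png

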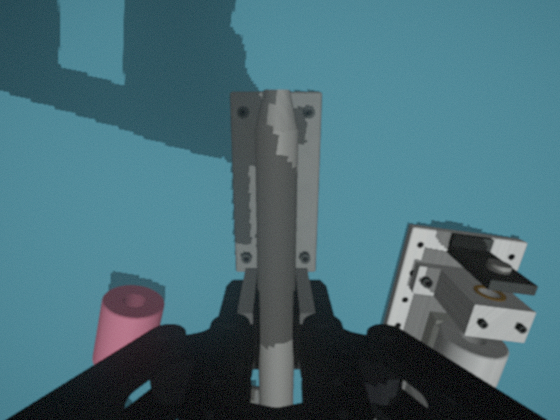

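Emit:
{"op": "move_arm", "data": {
  "deltas": [4,0,-36,18,1,0,0,4,0,-36,18,1,0,0,4,0,-36,18,1,0,0,4,0,-36,18,1,0,0,4,0,-36,19,1,0,0,4,0,-36,19,1,0,0,4,0,-36,19,1,0,0,4,0,-30,19,1.1,0,0,4,0,0,0,0,0,0,4,0,0,0,0,0,0]
}}

```text
t: 12.55
tcp_pos: [0.6255, -0.1264, 0.1557]
tool_rot: [-0.015, 0.71, 0.017, 0.704]
force: [-0.7, 1.3, -1.7]
finger_gap: 0.143
```

```bash
python3 - <<'E'
from h import *
s=snap("wrist",10)
x,y=fx(0,-92.5); print(x,y)
goto(x,y,36,FY)
E
```

```text
624.3379768882243 -131.19347574985795
t 12.6 p [ 625.1 -125.3  156.2] turn [-0.03 -0.45 -0.17] shift after turn [120.2  -5.8  -1. ] shift before [ 1.202e+02 -6.200e+00 -1.000e-01] q [-0.37  0.63  1.46 -0.    1.05 -0.42] gap 12.2 F [ 0.4  0.  -2.3]
```

View pics/wrist10.png

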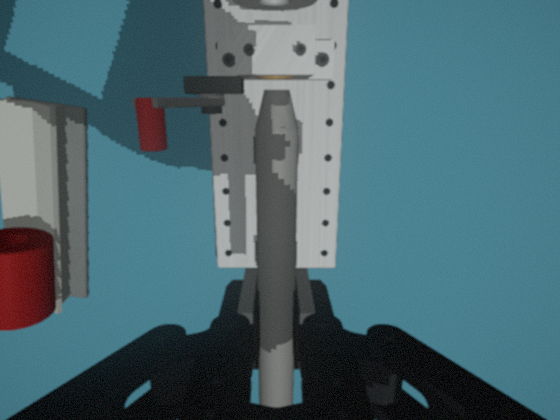

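Emit:
{"op": "move_arm", "data": {
  "deltas": [4,25,-5.8,-1,0,-0.4,-0.2,4,30,0,0,0,0,0,4,25,0,0,0,0,0,4,15,0,0,0,0,0,4,8,0,0,0,0,0,4,5,0,0,0,0,0,4,3,0,0,0,0,0,4,0,0,0,0,0,0,4,0,0,0,0,0,0]
}}

```text
t: 13.5
tcp_pos: [0.6276, -0.1326, 0.0492]
tool_rot: [-0.018, 0.704, 0.015, 0.709]
force: [0.1, 0.2, -1.8]
finger_gap: 0.141
```

```bash
python3 - <<'E'
from h import *
s=snap("wrist",11)
x,y=fx(0,-92.5)
goto(x,y,35,FY)
E
```

```text
t 13.55 p [ 627.6 -132.6   49.2] turn [-0.01  0.39  0.25] shift after turn [14.2  1.6 -3.2] shift before [14.1  1.7 -3.3] q [-0.38  0.78  1.52 -0.    0.83 -0.43] gap 12.0 F [-0.2 -0.4 -2.1]
```

View pics/wrist11.png

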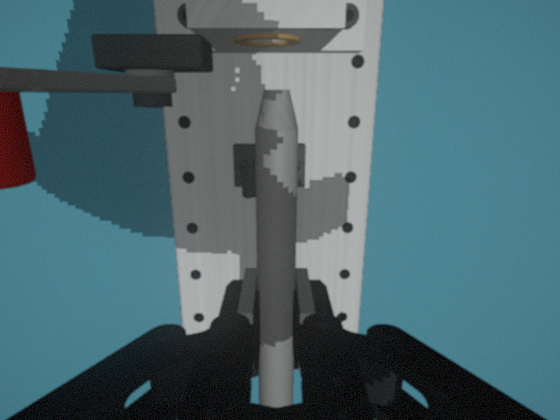

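Emit:
{"op": "move_arm", "data": {
  "deltas": [4,5,1.6,-3.2,0,0.4,0.2,4,4,0,0,0,0,0,4,2,0,0,0,0,0,4,0,0,0,0,0,0,4,0,0,0,0,0,0]
}}

```text
t: 14.05
tcp_pos: [0.6237, -0.131, 0.0371]
tool_rot: [-0.017, 0.708, 0.017, 0.706]
force: [0.9, -0.8, -0.7]
finger_gap: 0.138
```

```bash
python3 - <<'E'
from h import *
s=snap("wrist",12)
x,y=fx(0,-92.5)
goto(x,y,35,FY)
E
```

```text
t 14.1 p [ 623.8 -131.    37.2] turn [-0.01 -0.1   0.01] shift after turn [ 2.2 -0.2  0.5] shift before [ 2.2 -0.2  0.5] q [-0.38  0.8   1.53 -0.    0.82 -0.43] gap 12.0 F [ 0.1 -0.2 -1.6]
```

View pics/wrist12.png

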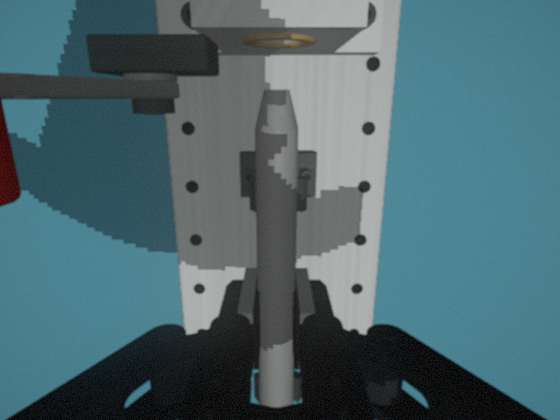

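Well centred over the front rest (rest cols 242–316, arbor 277). Lower the last bit by feel.

Emit:
{"op": "move_arm", "data": {
  "deltas": [4,1,0,0.4,0,0,0,4,0.8,0,0,0,0,0,4,0,0,0,0,0,0]
}}

```text
t: 14.4
tcp_pos: [0.6243, -0.131, 0.0355]
tool_rot: [-0.017, 0.707, 0.017, 0.706]
force: [0.3, 0.6, -2.4]
finger_gap: 0.143
```

Emit:
{"op": "move_arm", "data": {
  "deltas": [4,0.7,0,0,0,0,0,4,0,0,0,0,0,0]
}}

```text
t: 14.6
tcp_pos: [0.6245, -0.131, 0.0353]
tool_rot: [-0.017, 0.707, 0.017, 0.707]
force: [-0.3, 0.2, 2.7]
finger_gap: 0.141
```

Emit:
{"op": "move_arm", "data": {
  "deltas": [40,0,0,0,0,0,0,40,0,0,0,0,0,0,40,0,0,0,0,0,0,40,0,0,0,0,0,0,40,0,0,0,0,0,0,40,0,0,0,0,0,0]
}}

```text
t: 15.2
tcp_pos: [0.6241, -0.1309, 0.0347]
tool_rot: [-0.017, 0.708, 0.017, 0.706]
force: [-0.1, 0.5, -0.1]
finger_gap: 0.465
```

Emit:
{"op": "move_arm", "data": {
  "deltas": [40,-10,0,0,0,0,0,40,-25,0,0,0,0,0,40,-35,0,0,0,0,0,40,-30,0,0,0,0,0,20,-20,-30,0,0,0,0,0,0,-50,0,0,0,0,0,0,-40,0,0,0,0,0,0,-10,0,0,0,0,0,0,0,0,0,0,0]
}}

```text
t: 16.1
tcp_pos: [0.6304, -0.2628, 0.1552]
tool_rot: [-0.016, 0.707, 0.016, 0.707]
force: [-0.5, -0.2, -0.1]
finger_gap: -0.001
```

```bash
python3 - <<'E'
from h import *
s=snap("wrist",13)
x,y=fx(0,-210)
goto(x,y,54,FY)
E
```

```text
t 16.15 p [ 630.1 -260.8  154.9] turn [-0.09 -0.11 -0.05] shift after turn [100.9  12.2   0.4] shift before [100.9  12.2   0.6] q [-0.56  0.69  1.34 -0.    1.11 -0.6 ] gap -0.4 F [-0.4  0.  -0.4]
```

View pics/wrist13.png

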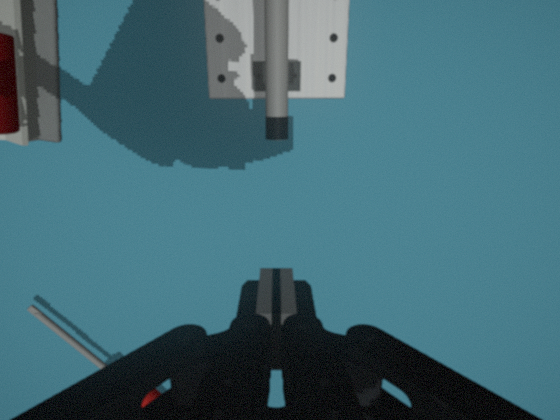

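```bash
python3 - <<'E'
from h import *
s=load("wrist",13)
a=np.radians(FY);R=np.array([[np.cos(a),np.sin(a)],[-np.sin(a),np.cos(a)]])
for u,v in [(277,138),(277,10)]: print((R@((ray(s,u,v,.057)*1000)[:2]-FX)))
E
```

```text
[   0.25785935 -172.58571309]
[   0.51128983 -100.11920324]
```

Emit:
{"op": "move_arm", "data": {
  "deltas": [0,30,0,0.5,0,0,0,0,35,0,0,0,0,0,0,20,0,0,0,0,0,0,10,0,0,0,0,0,0,5,0,0,0,0,0,0,0,0,0,0,0,0,0,0,0,0,0,0,0]
}}

```text
t: 16.85
tcp_pos: [0.6318, -0.2608, 0.0561]
tool_rot: [-0.018, 0.707, 0.017, 0.707]
force: [-0.5, -0.9, 0.2]
finger_gap: -0.001
```

```bash
python3 - <<'E'
from h import *
s=snap("wrist",14)
x,y=fx(0,-185)
goto(x,y,54,FY)
E
```

```text
t 16.9 p [ 631.9 -261.    56.2] turn [0.01 0.03 0.09] shift after turn [ 2.2 37.5 -1.3] shift before [ 2.2 37.5 -1.3] q [-0.55  0.81  1.39 -0.    0.93 -0.6 ] gap -0.1 F [ 0.9 -0.7 -0.5]
```

View pics/wrist14.png

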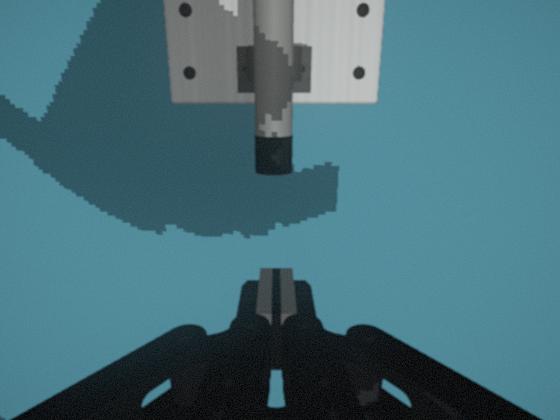

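Emit:
{"op": "move_arm", "data": {
  "deltas": [0,0.8,8,-1.3,0,0,0,0,0.8,10,0,0,0,0,0,0,10,0,0,0,0,0,0,5,0,0,0,0,0,0,3,0,0,0,0,0,0,3,0,0,0,0,0,0,3,0,0,0,0,0,0,3,0,0,0,0,0,0,0,0,0,0,0]
}}

```text
t: 17.8
tcp_pos: [0.6275, -0.2157, 0.0532]
tool_rot: [-0.017, 0.707, 0.017, 0.706]
force: [-0.6, -0.4, -0.0]
finger_gap: -0.001
```

```bash
python3 - <<'E'
from h import *
s=snap("wrist",15)
x,y=fx(0,-185)
goto(x,y,54,FY)
E
```

```text
t 17.85 p [ 627.4 -215.7   53.1] turn [-0.01 -0.1  -0.01] shift after turn [-0.9 -7.9  1. ] shift before [-0.9 -7.9  1. ] q [-0.5   0.8   1.45 -0.    0.89 -0.55] gap -0.0 F [-0.3 -0.2  0.7]
```

View pics/wrist15.png

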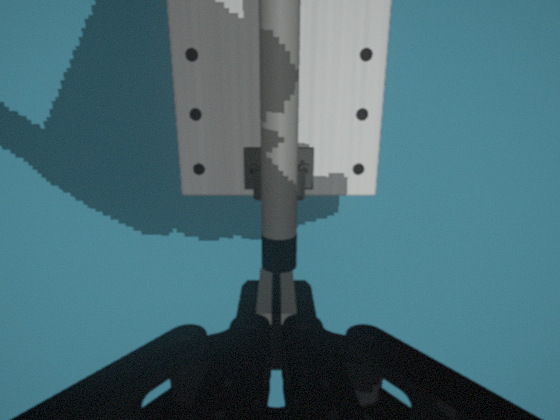

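Emit:
{"op": "move_arm", "data": {
  "deltas": [0,-1.3,3,0.7,0,0,0,0,0,4,0,0,0,0,0,0,4,0,0,0,0,0,0,4,0,0,0,0,0,0,4,0,0,0,0,0,0,4,0,0,0,0,0,0,0,0,0,0,0]
}}

```text
t: 18.55
tcp_pos: [0.6269, -0.1919, 0.0544]
tool_rot: [-0.017, 0.708, 0.017, 0.706]
force: [-0.3, -0.3, 0.4]
finger_gap: -0.001
```

```bash
python3 - <<'E'
from h import *
s=snap("wrist",16)
x,y=fx(0,-19)
goto(x,y,54.5,FY)
E
```

```text
t 18.6 p [ 627.  -192.2   54.4] turn [ 0.02 -0.11 -0.02] shift after turn [-1.000e-01  1.346e+02  3.000e-01] shift before [ -0.  134.6   0.3] q [-0.47  0.79  1.47 -0.    0.88 -0.52] gap -0.1 F [-0.5 -0.3  0.3]
```

View pics/wrist16.png

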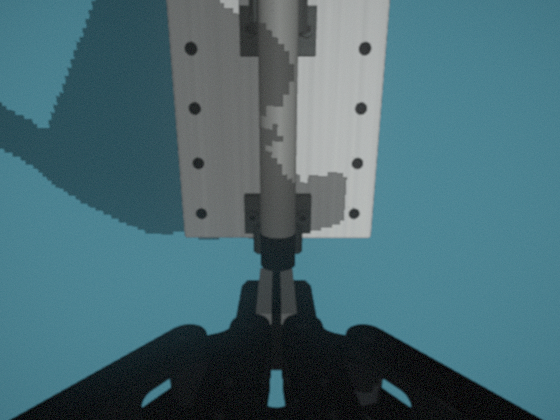

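Emit:
{"op": "move_arm", "data": {
  "deltas": [0,0,5,0,0,0,0,0,0,5,0,0,0,0,0,0,5,0,0,0,0,0,0,5,0,0,0,0,0,0,5,0,0,0,0,0,0,5,0,0,0,0,0,0,5,0,0,0,0,0,0,5,0,0,0,0,0,0,5,0,0,0,0]
}}

```text
t: 19.5
tcp_pos: [0.625, -0.1477, 0.0546]
tool_rot: [-0.017, 0.707, 0.017, 0.706]
force: [0.2, -1.2, 2.1]
finger_gap: 0.002
```

```bash
python3 - <<'E'
from h import *
s=snap("wrist",17)
x,y=fx(0,-19)
goto(x,y,54.5,FY)
E
```

```text
t 19.55 p [ 624.8 -146.6   54.5] turn [ 0.02 -0.11 -0.03] shift after turn [-0.  88.9  0.3] shift before [ 0.  88.9  0.3] q [-0.4   0.78  1.51 -0.    0.86 -0.45] gap 0.1 F [ 0.3  0.4 -0.9]
```

View pics/wrist17.png

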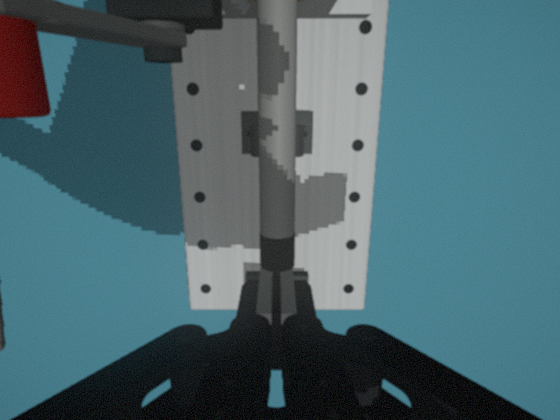

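Emit:
{"op": "move_arm", "data": {
  "deltas": [0,0,5,0,0,0,0,0,0,5,0,0,0,0,0,0,5,0,0,0,0,0,0,5,0,0,0,0,0,0,5,0,0,0,0,0,0,5,0,0,0,0,0,0,5,0,0,0,0,0,0,4,0,0,0,0]
}}

```text
t: 20.35
tcp_pos: [0.6229, -0.1084, 0.0544]
tool_rot: [-0.017, 0.708, 0.017, 0.706]
force: [0.2, -0.7, -0.3]
finger_gap: 0.0
```

```bash
python3 - <<'E'
from h import *
s=snap("wrist",18)
x,y=fx(0,-19)
goto(x,y,54.5,FY)
E
```

```text
t 20.4 p [ 622.7 -107.8   54.4] turn [ 0.02 -0.13 -0.03] shift after turn [-0.1 50.   0.5] shift before [-0.1 50.   0.5] q [-0.35  0.77  1.54 -0.    0.84 -0.4 ] gap 0.2 F [ 0.3 -0.  -0.3]
```

View pics/wrist18.png

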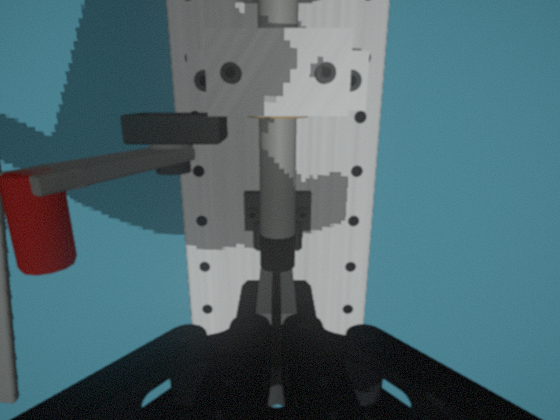

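Emit:
{"op": "move_arm", "data": {
  "deltas": [0,0,4,0.4,0,0,0,0,0,4,0,0,0,0,0,0,4,0,0,0,0,0,0,4,0,0,0,0,0,0,4,0,0,0,0,0,0,4,0,0,0,0]
}}

```text
t: 21.0
tcp_pos: [0.6222, -0.0846, 0.0544]
tool_rot: [-0.017, 0.708, 0.017, 0.706]
force: [0.2, -1.4, 0.6]
finger_gap: 0.003
```

```bash
python3 - <<'E'
from h import *
s=snap("wrist",19)
x,y=fx(0,-19)
goto(x,y,54.5,FY)
E
```

```text
t 21.05 p [622.  -83.9  54.4] turn [ 0.02 -0.12 -0.02] shift after turn [-0.1 26.2  0. ] shift before [-0.1 26.2  0. ] q [-0.31  0.76  1.55 -0.    0.83 -0.36] gap 0.3 F [-0.6  1.  -0.2]
```

View pics/wrist19.png

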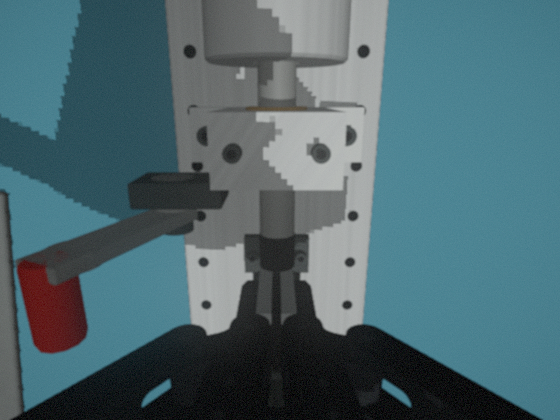

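Emit:
{"op": "move_arm", "data": {
  "deltas": [0,0,4,0,0,0,0,0,0,4,0,0,0,0,0,0,4,0,0,0,0,0,0,4,0,0,0,0,0,0,3,0,0,0,0,0,0,2,0,0,0,0,0,0,0,0,0,0,0]
}}

```text
t: 21.75
tcp_pos: [0.6212, -0.0636, 0.0544]
tool_rot: [-0.017, 0.708, 0.017, 0.706]
force: [0.7, 1.1, -0.3]
finger_gap: 0.001
```

Emit:
{"op": "move_arm", "data": {
  "deltas": [0,0,1,0,0,0,0,0,0,1,0,0,0,0,0,0,1,0,0,0,0]
}}

```text
t: 22.05
tcp_pos: [0.6212, -0.0612, 0.0545]
tool_rot: [-0.017, 0.707, 0.017, 0.706]
force: [-0.2, -0.4, -0.5]
finger_gap: 0.001
```

```bash
python3 - <<'E'
from h import *
s=snap("wrist",20)
x,y=fx(0,-19)
goto(x,y,54.5,FY)
E
```

```text
t 22.1 p [621.2 -61.   54.5] turn [-0.01 -0.09  0.01] shift after turn [-0.   3.2 -0.2] shift before [-0.   3.2 -0.2] q [-0.28  0.76  1.56 -0.    0.83 -0.32] gap -0.0 F [-0.4 -0.7  0.5]
```

View pics/wrist20.png

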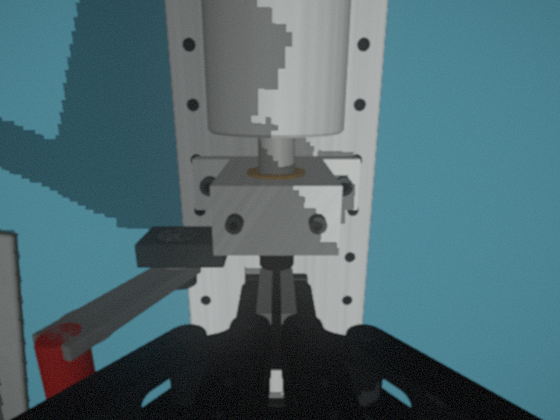

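Emit:
{"op": "move_arm", "data": {
  "deltas": [0,0,1,0,0,0,0,0,0,1,0,0,0,0,0,0,1,0,0,0,0]
}}

```text
t: 22.4
tcp_pos: [0.621, -0.058, 0.0545]
tool_rot: [-0.017, 0.707, 0.017, 0.706]
force: [0.8, -0.6, 0.9]
finger_gap: 0.001
```

Emit:
{"op": "move_arm", "data": {
  "deltas": [0,0,1,0,0,0,0,0,0,1,0,0,0,0]
}}

```text
t: 22.6
tcp_pos: [0.6209, -0.0559, 0.0545]
tool_rot: [-0.017, 0.707, 0.017, 0.706]
force: [0.8, -0.7, 0.5]
finger_gap: 0.002
```

Emit:
{"op": "move_arm", "data": {
  "deltas": [0,0,1,0,0,0,0,0,0,1,0,0,0,0]
}}

```text
t: 22.8
tcp_pos: [0.6213, -0.0555, 0.0546]
tool_rot: [-0.018, 0.707, 0.016, 0.707]
force: [0.1, -7.4, 0.9]
finger_gap: 0.001
```

Emit:
{"op": "move_arm", "data": {
  "deltas": [0,0,1,0,0,0,0,0,0,1,0,0,0,0]
}}

```text
t: 23.0
tcp_pos: [0.6217, -0.0553, 0.0548]
tool_rot: [-0.02, 0.707, 0.016, 0.707]
force: [-0.6, -12.1, 0.2]
finger_gap: -0.0
```

```bash
python3 - <<'E'
from h import *
s=snap("wrist",21);s2=snap("scene",21); crop(s2,"c21",190,360,165,280,4)
x,y=fx(0,-19)
goto(x,y,54.5,FY)
E
```

```text
t 23.1 p [621.7 -55.3  54.8] turn [0.09 0.   0.32] shift after turn [ 0.3 -2.4 -1. ] shift before [ 0.3 -2.4 -1. ] q [-0.27  0.76  1.56 -0.01  0.82 -0.31] gap 0.3 F [-0.7 -9.9  0.5]
```

View pics/wrist21.png

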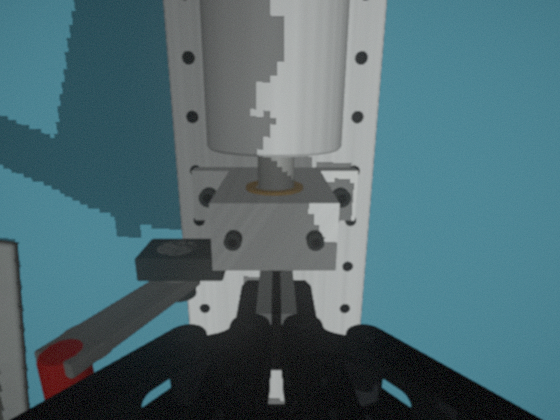

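View pics/c21.png

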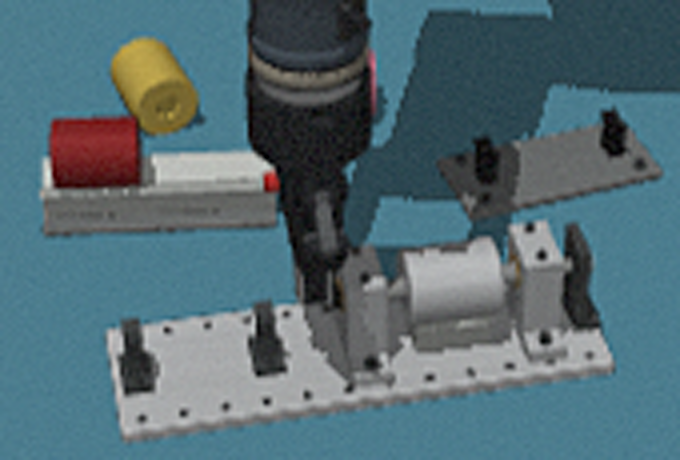

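Emit:
{"op": "move_arm", "data": {
  "deltas": [0,0,-4,0,0,0,0,0,0,-15,0,0,0,0,0,0,-20,0,0,0,0,0,0,-20,0,0,0,0,0,-40,-10,0,0,0,0,0,-45,0,0,0,0,0,0,-30,0,0,0,0,0,0,0,0,0,0,0,0,0,0,0,0,0,0,0]
}}

```text
t: 24.0
tcp_pos: [0.6243, -0.1216, 0.1702]
tool_rot: [-0.017, 0.707, 0.017, 0.707]
force: [0.1, 0.1, -0.4]
finger_gap: 0.0
```

```bash
python3 - <<'E'
from h import *
s=snap("wrist",22)
x,y=fx(-95,-27)
goto(x,y,85,FY)
E
```

```text
t 24.05 p [ 623.4 -121.2  168.8] turn [-0.03 -0.18 -0.04] shift after turn [ 83.8  55.4 -94.6] shift before [ 84.2  55.3 -94.4] q [-0.37  0.61  1.46 -0.    1.07 -0.41] gap -0.2 F [-0.3 -0.6 -1.2]
```

View pics/wrist22.png

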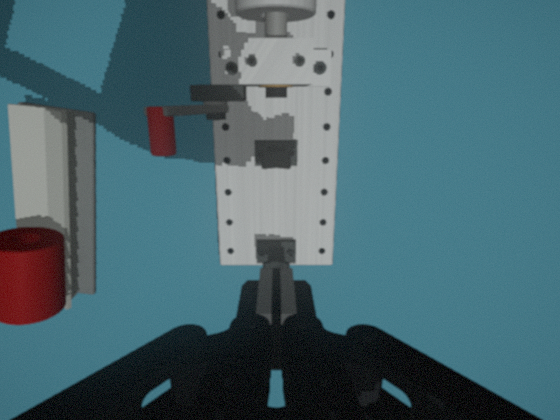

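```bash
python3 - <<'E'
from h import *
s=load("wrist",22); crop(s,"c22",140,340,0,170,4)
a=np.radians(FY);R=np.array([[np.cos(a),np.sin(a)],[-np.sin(a),np.cos(a)]])
f=lambda u,v,z:(R@((ray(s,u,v,z/1000)*1000)[:2]-FX)).round(1)
print("tail",f(276,97,58),"knob",f(162,131,99),f(162,155,99),f(162,107,99))
C=cloud(s)*1000
hsv=cv2.cvtColor(s["image"],cv2.COLOR_RGB2HSV)
m=(hsv[...,1]>120)&((hsv[...,0]<10)|(hsv[...,0]>170)); m[:, :140]=0; m[200:]=0;m[:,200:]=0
P=C[m]; print(len(P),np.percentile(P,[2,50,98],axis=0).round(1)); print((R@(np.median(P,0)[:2]-FX)))
E
```

```text
tail [ 0.3 -6.5] knob [-63.5 -24.4] [-64.8 -37.8] [-62.3 -11.5]
1022 [[553.7 -77.  105.3]
 [559.9 -65.4 110. ]
 [565.2 -53.6 111.8]]
[-61.20585744 -23.72883559]
```

View pics/c22.png

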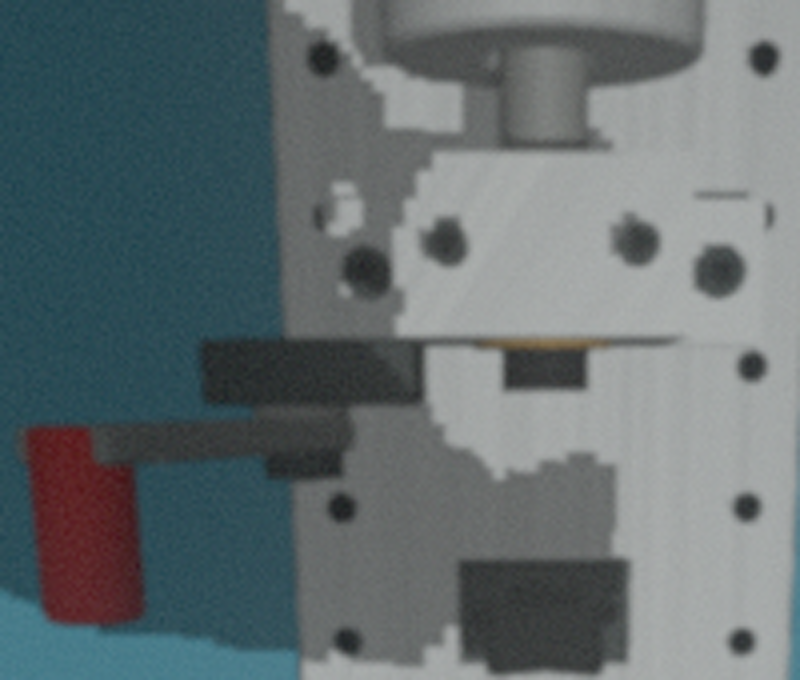

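Emit:
{"op": "move_arm", "data": {
  "deltas": [0,0,0,-32,0,0,0,0,0,15,-32,0,0,0,0,0,25,-30,0,0,0,0,0,12,0,0,0,0,0,25,0,0,0,0,0,0,30,0,0,0,0,0,0,20,0,0,0,0,0,0,2,0,0,0,0,0,0,0,0,0,0,0,0]
}}

```text
t: 24.95
tcp_pos: [0.5273, -0.0733, 0.0914]
tool_rot: [-0.017, 0.708, 0.017, 0.705]
force: [-0.1, 0.3, 0.5]
finger_gap: 0.002
```

```bash
python3 - <<'E'
from h import *
s=snap("wrist",23)
x,y=fx(-95,-30)
goto(x,y,92,FY)
E
```

```text
t 25.0 p [528.  -73.5  92.3] turn [-0.   -0.13 -0.01] shift after turn [ 0.3  0.3 -1.5] shift before [ 0.3  0.3 -1.5] q [-0.35  0.62  1.78 -0.    0.75 -0.39] gap 0.4 F [ 0.8 -0.2  0.6]
```

View pics/wrist23.png

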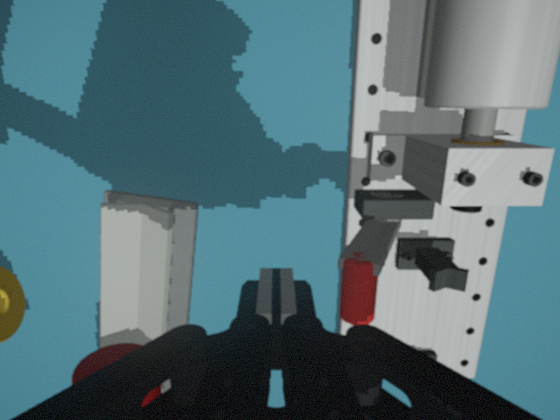

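Emit:
{"op": "move_arm", "data": {
  "deltas": [0,0,0,6,0,0,0,0,0,0,6,0,0,0,0,0,0,6,0,0,0,0,0,0,6,0,0,0,0,0,0,6,0,0,0,0,0,0,6,0,0,0,0,0,0,6,0,0,0]
}}

```text
t: 25.7
tcp_pos: [0.5703, -0.0714, 0.0926]
tool_rot: [-0.017, 0.707, 0.017, 0.706]
force: [-1.3, -0.3, 0.6]
finger_gap: 0.001
```

```bash
python3 - <<'E'
from h import *
s=snap("wrist",24)
x,y=fx(-20,-30)
goto(x,y,92,FY)
E
```

```text
t 25.75 p [571.6 -71.6  92.6] turn [-0.01  0.03  0.03] shift after turn [ 0.6  0.4 29.8] shift before [ 0.6  0.4 29.8] q [-0.32  0.65  1.67 -0.    0.82 -0.37] gap 0.4 F [ 0.2  0.6 -1.2]
```

View pics/wrist24.png

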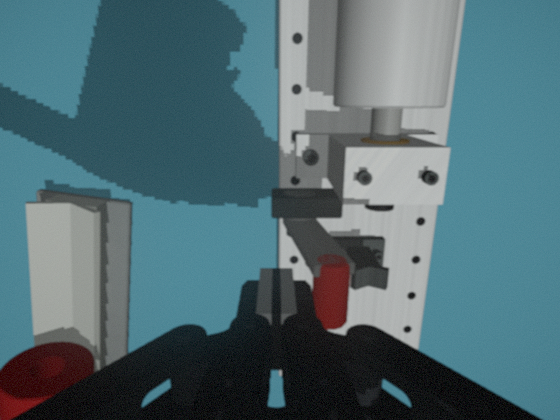

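Emit:
{"op": "move_arm", "data": {
  "deltas": [0,0,0,5,0,0,0,0,0,0,5,0,0,0,0,0,0,5,0,0,0,0,0,0,5,0,0,0,0,0,0,5,0,0,0,0,0,0,3,0,0,0,0,0,0,0,0,0,0]
}}

```text
t: 26.45
tcp_pos: [0.5987, -0.0703, 0.0927]
tool_rot: [-0.017, 0.707, 0.017, 0.707]
force: [0.1, 0.5, 1.0]
finger_gap: 0.001
```

```bash
python3 - <<'E'
from h import *
s=snap("wrist",25)
x,y=fx(-20,-30)
goto(x,y,92,FY)
C=cloud(s)*1000
a=np.radians(FY);R=np.array([[np.cos(a),np.sin(a)],[-np.sin(a),np.cos(a)]])
hsv=cv2.cvtColor(s["image"],cv2.COLOR_RGB2HSV)
m=(hsv[...,1]>120)&((hsv[...,0]<10)|(hsv[...,0]>170)); m[:, :250]=0; 
P=C[m]; print(len(P),np.percentile(P,[2,50,98],axis=0).round(1)); print((R@(np.median(P,0)[:2]-FX)))
E
```

```text
t 26.5 p [598.5 -70.3  92.7] turn [-0.01  0.01  0.04] shift after turn [0.7 0.4 2.8] shift before [0.7 0.4 2.8] q [-0.3   0.68  1.6  -0.    0.86 -0.35] gap -0.1 F [0.2 0.6 0. ]
1485 [[609.4 -74.4  98.8]
 [616.7 -60.8 102.2]
 [643.  -50.2 171.3]]
[ -4.26744761 -21.86906859]
```

View pics/wrist25.png

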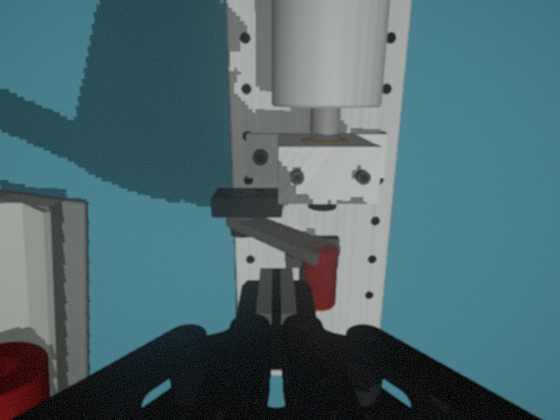

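Emit:
{"op": "move_arm", "data": {
  "deltas": [0,0,0,-5,0,0,0,0,-15,0,0,0,0,0,0,-12,0,0,0,0,0,0,0,0,12,0,0,0,0,0,0,13,0,0,0,0,0,0,0,0,0,0,0,0,0,0,0,0,0]
}}

```text
t: 27.2
tcp_pos: [0.6173, -0.0692, 0.1197]
tool_rot: [-0.017, 0.708, 0.017, 0.706]
force: [-0.2, -0.5, -0.0]
finger_gap: 0.004
```

```bash
python3 - <<'E'
from h import *
s=snap("wrist",26)
x,y=fx(-3,-29)
goto(x,y,103,FY)
E
```

```text
t 27.25 p [616.8 -69.1 119.5] turn [ 0.   -0.15 -0.  ] shift after turn [16.5  1.1  1.5] shift before [16.5  1.1  1.6] q [-0.29  0.66  1.54 -0.    0.95 -0.34] gap 0.0 F [0.2 0.6 0.4]
```

View pics/wrist26.png

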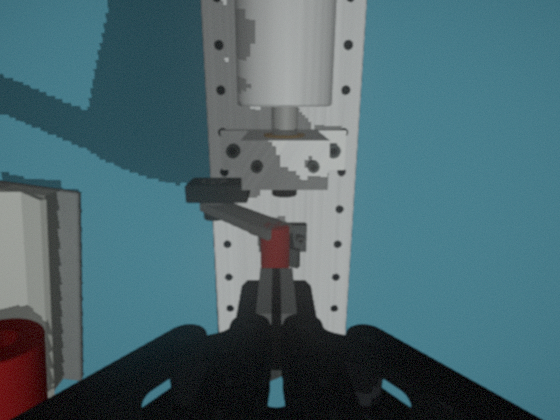

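Emit:
{"op": "move_arm", "data": {
  "deltas": [0,10,1,1,0,0,0,0,6,0,0.5,0,0,0,0,5,0,4,0,0,0,0,5,0,3.5,0,0,0,0,5,0,3,0,0,0,0,6,0,3,0,0,0,0,5,0,2,0,0,0,0,6,0,1,0,0,0,0,0,0,0,0,0,0]
}}

```text
t: 28.15
tcp_pos: [0.634, -0.0671, 0.0698]
tool_rot: [-0.017, 0.709, 0.017, 0.705]
force: [-0.8, 0.3, -0.1]
finger_gap: 0.001
```

```bash
python3 - <<'E'
from h import *
s=snap("wrist",27)
x,y=fx(14,-29)
goto(x,y,62,FY)
E
```

```text
t 28.2 p [634.  -67.   70.1] turn [-0.   -0.32 -0.05] shift after turn [ 8.1 -0.1  1.3] shift before [ 8.1 -0.1  1.4] q [-0.28  0.75  1.51 -0.    0.88 -0.33] gap 0.1 F [-0.4  1.1  0.4]
```

View pics/wrist27.png

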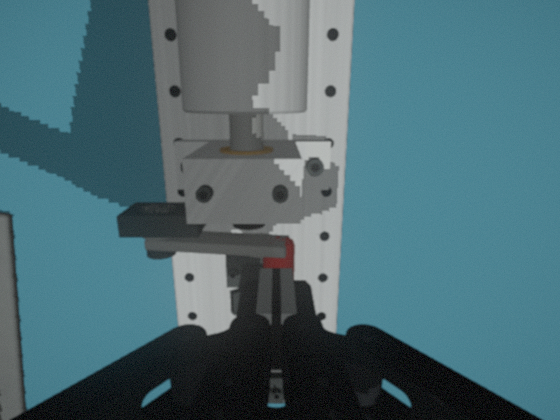

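Keeper nearly down, arm passing behind the tail. Press the rest by feel.

Emit:
{"op": "move_arm", "data": {
  "deltas": [0,3,0,1,0,0,0,0,3,0,0,0,0,0,0,2,0,0,0,0,0,0,0,0,0,0,0,0]
}}

```text
t: 28.6
tcp_pos: [0.6363, -0.0672, 0.0631]
tool_rot: [-0.017, 0.708, 0.017, 0.706]
force: [-1.4, -0.4, -0.5]
finger_gap: 0.0
```

Emit:
{"op": "move_arm", "data": {
  "deltas": [0,1,0,0,0,0,0,0,1,0,0,0,0,0]
}}

```text
t: 28.8
tcp_pos: [0.6365, -0.0673, 0.0618]
tool_rot: [-0.017, 0.708, 0.017, 0.706]
force: [-1.1, 0.6, 7.7]
finger_gap: -0.001
```

Emit:
{"op": "move_arm", "data": {
  "deltas": [0,1,0,0,0,0,0,0,0.5,0,0,0,0,0]
}}

```text
t: 29.0
tcp_pos: [0.6365, -0.0673, 0.0616]
tool_rot: [-0.017, 0.707, 0.017, 0.706]
force: [-3.3, 1.5, 11.4]
finger_gap: 0.002
```

Emit:
{"op": "move_arm", "data": {
  "deltas": [0,-3,0,0,0,0,0,0,-20,0,0,0,0,0,0,-40,0,0,0,0,0,0,-45,-20,0,0,0,0,0,-30,-40,0,0,0,0,0,0,-40,0,0,0,0,0,0,0,0,0,0,0,0,0,0,0,0,0,0]
}}

```text
t: 29.8
tcp_pos: [0.6409, -0.1679, 0.1975]
tool_rot: [-0.016, 0.708, 0.016, 0.706]
force: [0.4, 0.1, -0.4]
finger_gap: 0.001
```

```bash
python3 - <<'E'
from h import *
s=snap("wrist",28);s2=snap("scene",28); crop(s2,"c28",190,360,165,280,4)
crop(s,"c28w",160,360,0,200,3)
a=np.radians(FY);R=np.array([[np.cos(a),np.sin(a)],[-np.sin(a),np.cos(a)]])
C=cloud(s)*1000
hsv=cv2.cvtColor(s["image"],cv2.COLOR_RGB2HSV)
m=(hsv[...,1]>120)&((hsv[...,0]<10)|(hsv[...,0]>170)); m[:, :200]=0;m[250:]=0
P=C[m]; print(len(P),np.percentile(P,[2,50,98],axis=0).round(1)); print((R@(np.median(P,0)[:2]-FX)))
E
```

```text
548 [[629.3 -74.1  57.8]
 [635.3 -64.   60.6]
 [640.7 -53.4  62.8]]
[ 14.15634698 -25.87595548]
```

View pics/wrist28.png

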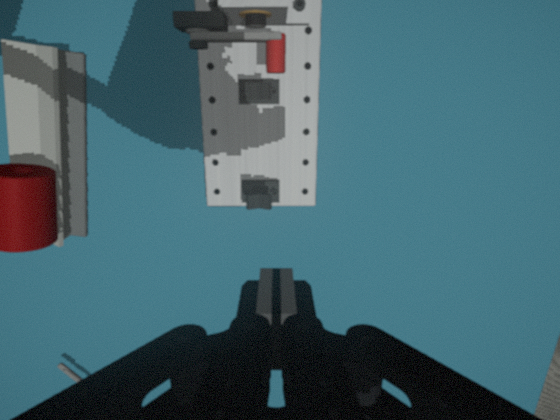

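View pics/c28.png

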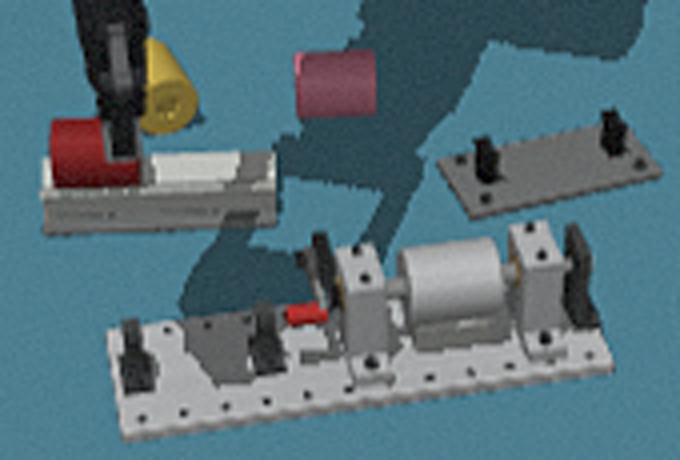

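View pics/c28w.png

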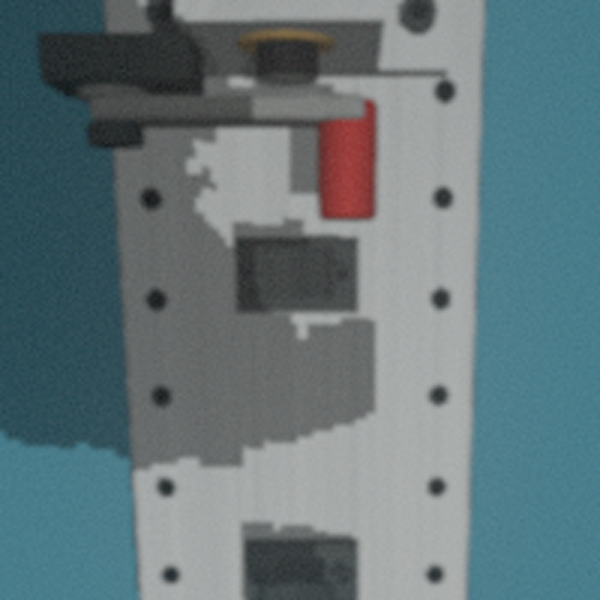

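```bash
python3 - <<'E'
from h import *
print(manip.sense()["force"]); print(job.sign_off())
E
```

```text
[-0.34692261  0.18422536 -0.73148981]
the job is handed in; nothing more can be done
None
```

The fixture is loaded and I handed the job in at about 30 s, with the gripper clear of everything.

- **Loading:** I set the bare sleeve in the saddle, laid the arbor in the V-rests with its nose towards the bores, and let go of both.
- **Arbor:** I pushed it by the tail through the first bearing, the sleeve and the second bearing. It stopped hard at 12 N, with the nose at the end stop in the picture. The tail measured 6.5 mm out of the first block against the 8 mm expected. I put that down to camera error and where I took the tail's edge.
- **Keeper:** I swung it down only after that, until it pressed on its own stop with 11 N. In the last picture the knob is at fixture x = 14.2 mm with its top near z = 62 mm, which is fully down behind the tail.
- **Everything else:** The red, pink and yellow sleeves look unmoved in the last pictures. I did not measure the block, bottle or screwdriver again, but none of the moves went near them. No check failed.

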